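# Set up a product photo and hold the light-case lid as reflector

### The job

The battery is about to be photographed: stand it upright in the middle of the top of the narrow raised pedestal and let go of it. Then lift the lid of the grey light case by its round bar until the lid is open at 60 degrees (0 is shut), and finish with the gripper still holding the bar so that the lid stays steadily at that angle; it falls shut if let go. Leave all the other things on the table where they are.

Things in the scene. Friction and masses are not known exactly. Their poses are not given: they have to be found in the camera images.
- battery: White cylindrical D-size cell with green rings, the only battery on the table, 33 mm diameter, 62 mm tall, about 100 g, standing loose on the table. Origin at the centre of its underside, z axis up along the cell.
- pedestal: Small fixed photo pedestal: grey foot disc 64 mm diameter, 8 mm high, thin 20 mm column, flat white round top plate 40 mm diameter, 6 mm thick. Origin on the table at the centre of the foot; 70 mm high in all. It stands on one side of the light case (left or right) and the battery on the other.
- pedestal_top (a point): Centre of the upper face of the pedestal's 40 mm top plate, 70 mm above the table. No rim.
- light_case: Shallow grey case fixed to the table, lid included, 150 mm (its x) by 190 mm (its y), 54 mm high when shut. Origin at the centre of its underside; front faces its -x, towards the robot. White light panel inside. At its left (+y), 7 mm outside the wall, a thin steel quarter arc of radius 70 mm about the hinge (top 122 mm above the table), ticks at 30, 60, 90 degrees.
- lid (a joint): Hinge angle of the lid, rad: 0 shut, grows as the front edge rises, stop at 1.40; 60 degrees is 1.047. Free hinge, no spring, no detent: the lid (about 0.30 kg) falls shut from every angle. Lifting at the bar takes about 1.5 N.
- lid_hinge (a point): Middle of the lid's hinge axis, at the back edge of the case, 75 mm behind (+x of the case) its origin and 50 mm above the table. The axis runs along the case's y, level.
- lid_bar (a point): Middle of the lid's round bar handle, 12 mm diameter, parallel to the hinge axis, in the lid's plane, 190 mm from the axis; 34 mm free gap to the lid's front edge (close the fingers part way before going astride it), 100 mm of free bar between its two brackets. Lid shut: 50 mm above the table, nothing beneath. Pinched across from above, it turns between the fingers as the lid swings.
- sensor: Bystander, loose: white plug-in device lying flat, 94x46x24 mm, near the robot, front left of the case. Origin at the centre of its underside.
- carton: Bystander, loose: plain white carton, 68x115x60 mm, at the far left. Origin at the centre of its underside.
- blister: Bystander, loose: flat card pack with a white device, 118x80x23 mm, at the far right. Origin at the centre of its underside.
Not all that is in view belongs to the job. What is shaped like the pedestal but purple or yellow is not meant.

How it is judged (in metres and radians):
On the way:
1. the battery stands upright, let go, in the middle of the pedestal's top while the lid is still shut (horizontal distance between battery and pedestal_top below 0.011 m and z of battery in the frame of pedestal_top between -0.005 and 0.005 m and angle between battery's own z axis and vertical below 0.1 rad and contact force between the fingers and battery below 0.05 N and linear speed of battery below 0.02 m/s and value of joint lid below 0.1 rad), for 0.3 s.
At the end, for the whole second after the job is handed in: The battery stands upright on the pedestal top, its axis within 11 mm of the top's centre, not touched by the fingers; the lid is at 60 degrees within 7 degrees and still, held only by the fingers at its bar (horizontal distance between battery and pedestal_top below 0.011 m and z of battery in the frame of pedestal_top between -0.005 and 0.005 m and angle between battery's own z axis and vertical below 0.1 rad and contact force between each of the fingers, light_case and battery below 0.05 N and value of joint lid between 0.925 and 1.169 rad and velocity of joint lid between -0.06 and 0.06 rad/s and contact force between the fingers and light_case above 0.5 N and distance between the grasp point and lid_bar below 0.035 m and contact force between light_case and sensor below 0.05 N and contact force between light_case and carton below 0.05 N and contact force between light_case and blister below 0.05 N); the arm keeps its last pose, push and grip.
It fails at once if a bystander (plug-in device, carton or card pack) is shifted by more than 25 mm (distance of any of sensor, carton, blister from where it was at the start of the episode above 0.025 m).
It also fails if it takes over 61 s, if anything falls off the work surface, if the arm or the gripper's body presses on something with over 40 N, if the wrist force passes 120 N, or if a joint passes its speed limit or range.

### The arm

A 7-joint arm with a two-finger parallel gripper is mounted at the origin on a cart in front of the work surface, level with it; the furniture and walls round the work are solid. World frame = base frame: x ahead of the robot, y to its left, z up, the work surface at z = 0. Lengths are in m, angles in degrees, forces in N, time in s.
With the tool pointing down it reaches from about 0.4 to 0.85 m from the base axis. Payload 4.4 kg.
Tool frame: the origin (TCP) lies midway between the tips of the shut fingers; the grasp point (between the pads) lies 19 mm behind it; z points along the fingers, y is the direction in which the jaws open and shut (so a half turn about z gives the same grasp; the last joint's range is limited). The gripper opens to 94 mm and grips with 3 to 60 N. Pads are 16 mm wide; open, the fingers measure 119 mm over their backs; the gripper's body (75 mm by 177 mm) begins 78 mm behind the grasp point.
Start: joints at [62.693, 36.005, 2.206, 86.941, -1.547, 57.084, -1.146], TCP at [0.26, -0.596, 0.18] pointing down, gripper open.
Joint ranges: [-175.42, 175.42], [-21.48, 121.26], [-71.46, 75.88], [10.55, 141.38], [-63.04, 243.04], [13.31, 113.54], [-168.57, 168.57]. Speed limits (degrees/s): [147.25, 147.25, 180, 180, 180, 180, 180].

### API

Orientations are given as [roll, pitch, yaw] about the fixed x, y, z axes, in that order (R = Rz(yaw) Ry(pitch) Rx(roll)).
In Python, from plant import manip gives the robot as it stands.
- The arm moves only by the tool send_rows, never from a script. Its argument "rows" is a list of rows, each a list of 7 numbers: the turn, a rotation vector about the tool's x, y, z in rad, then the shift along the tool's x, y, z in m, then the opening, from 0 (shut) to 1 (fully open). A call has 1 to 8 rows; each row is the pose to reach, as a shift and turn from the pose commanded when the call began, along the tool's axes at that moment; what a row does not reach only later rows make up. A row lasts 1/8 s, in which the tool goes at most 62.5 mm and 10.7 degrees, less where a joint would pass 70% of its speed; a pose out of reach is approached as far as the arm can. A call with a gripper value outside its range is refused whole. The fingers move at their own pace and stop on an object; "squeeze" is the grip in N (left out, the last holds). Time passes only in rows, so rows that repeat a pose let the fingers close. It gives the time, the measured TCP pose, the force and the opening at its end, in the units of the state.
- manip.observe(): the state, without advancing time (a new reading comes with each control period).
- manip.capture(name): name is "side" or "top" or "wrist"; returns a dict with "pixels" (384x512x3 uint8, blue, green, red), "mtx" (3x3 intrinsics, pixels), "xyz" and "orientation" of the camera in the world; the wrist camera has in their place "hand_eye" (4x4, takes a point from camera to tool coordinates, whose origin is the TCP and whose axes are the flange's). Camera axes: x right, y down, z forward; pixel columns grow to the right and rows downward; lengths in m; the calibration is good to about 2 mm. A picture is of the moment at which its call begins: read the wrist's pose just before it. There is no depth.
- manip.finish_job(): hands the job in, once; it reports no verdict.
Trained networks look in a picture, given as the dict that the camera call returned (one of the last four; its "shot" number tells which), for a name from the list of things; names that differ only in an ending like _2 or _b are one class to them, and where a whole thing is asked for, a point or a joint stands for the part that bears it (a point fixed in the world has none). Each returns a list of dicts, best first, with "conf" (0 to 1); they miss things now and then, are a little off and sometimes report something else, mostly with a low value. They report only what shows in the picture. A call takes as long as a camera call. They do not tell look-alikes from the thing itself.
- manip.recognise(picture, label): "box" ([centre column, centre row, width, height] in pixels, round what is visible of it).
- manip.masks_of(picture, label): "mask" (384x512 bool, what is visible of it) and "box" ([centre column, centre row, width, height] in pixels, round what is visible of it).
The state is a dict: "time": time; "joints": joint angles; "joint_velocities": joint speeds; "effort": joint torques, N m; "eef_pos": TCP position; "eef_rot": TCP orientation; "contact_force": force on the tool from outside, world axes, zero at the start; "ft_torque": the same for the moment, N m; "finger_gap": opening from 0.0 (shut) to 1.0 (fully open).
Only numpy, scipy, OpenCV 4.12 (cv2) and the standard library are available. Lean on these libraries where they do the work, as an engineer would, in place of code of your own. Each camera call takes 0.05 s, during which the arm holds its last target. There are 200 camera calls.

## Working session

There is one attempt and no reset: what is moved stays moved. The work goes in short steps, Python scripts to look and compute and a tool call to move; the robot and the scene stay as the last step left them, time stands still between calls to the robot, and variables do not carry over. Pictures are saved under pics/ and viewed, about 8 in all and at most 12, crops included, and the job is handed in when it is done.

Besides the shell and the picture viewer there is one more tool, called after "Call:" as name(argument=value, ...), one argument or row to a line, values as JSON. send_rows: Moves the arm, as the interface text tells. Its arguments: {"type":"object","properties":{"rows":{"type":"array","items":{"type":"array","items":{"type":"number"}}},"squeeze":{"type":"number"}},"required":["rows"]}

```bash
ls; mkdir -p pics
python3 - <<'E'
from plant import manip
import cv2,numpy as np,pickle
s=manip.observe();print(s['time'],s['eef_pos'],s['eef_rot'],s['finger_gap'])
P={}
for n in ('top','side'):
    p=manip.capture(n);P[n]=p
    print(n,p['mtx'],p['xyz'],p['orientation'])
    for l in ('battery','pedestal','light_case','lid','sensor','carton','blister','lid_bar'):
        try:
            print(l,[(np.round(r['box'],1).tolist(),round(r['conf'],2)) for r in manip.recognise(p,l)])
        except Exception as e: print(l,e)
    cv2.imwrite(f'pics/{n}1.png',p['pixels'])
pickle.dump(P,open('p1.pkl','wb'))
a=np.hstack([cv2.imread('pics/top1.png'),cv2.imread('pics/side1.png')])
E
```

```text
pics
0.0 [ 0.25933434 -0.59527209  0.17940145] [-1.79896888e+02  1.39118755e-03  2.35384805e+01] 1.0043829153208368
top [[434.22149856   0.         257.28021755]
 [  0.         434.22149856 199.08261044]
 [  0.           0.           1.        ]] [0.06339802 0.31282643 1.34348831] [-156.70897831   -0.36912074 -119.77160545]
battery []
pedestal [([344.5, 173.1, 12.7, 22.4], 0.87), ([316.8, 149.6, 19.8, 23.4], 0.71), ([384.8, 178.0, 18.5, 21.8], 0.71), ([373.6, 152.2, 15.6, 23.9], 0.68), ([336.4, 203.8, 21.9, 24.4], 0.65)]
light_case [([281.1, 171.4, 59.7, 65.3], 0.85), ([110.1, 248.5, 40.7, 48.0], 0.33)]
lid [([281.0, 169.8, 48.4, 65.7], 0.7)]
sensor [([237.9, 265.0, 22.3, 23.7], 0.55)]
carton [([109.9, 249.4, 41.0, 43.4], 0.89)]
blister [([342.4, 129.9, 35.7, 34.9], 0.83)]
lid_bar [([281.3, 170.4, 52.4, 64.9], 0.82)]
side [[356.20355444   0.         254.13569323]
 [  0.         356.20355444 187.44181825]
 [  0.           0.           1.        ]] [0.56340963 0.90013607 0.80314522] [-1.30001690e+02  6.01753778e-03  1.78388249e+02]
battery [([279.6, 269.5, 8.5, 25.3], 0.58)]
pedestal [([224.7, 138.4, 30.6, 12.9], 0.65), ([235.2, 148.6, 15.6, 20.1], 0.64), ([284.2, 157.9, 19.3, 22.9], 0.56), ([262.5, 143.1, 10.7, 23.8], 0.54), ([283.7, 130.2, 10.6, 17.9], 0.51), ([259.6, 129.3, 18.2, 20.8], 0.44)]
light_case [([239.1, 181.7, 67.2, 48.6], 0.73)]
lid [([239.1, 177.1, 64.9, 37.0], 0.67)]
sensor []
carton [([222.8, 341.5, 45.3, 65.7], 0.63)]
blister [([223.9, 138.2, 25.9, 8.5], 0.54)]
lid_bar [([237.2, 176.9, 64.9, 40.9], 0.66)]
```

Run:
```python
import cv2
a=cv2.imread('pics/top1.png')[80:330,60:460]
cv2.imwrite('pics/top1c.png',cv2.resize(a,None,fx=2,fy=2,interpolation=cv2.INTER_CUBIC))
a=cv2.imread('pics/side1.png')[100:384,140:400]
cv2.imwrite('pics/side1c.png',cv2.resize(a,None,fx=2.1,fy=2.1,interpolation=cv2.INTER_CUBIC))
```

```text
(no output)
```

View pics/top1c.png

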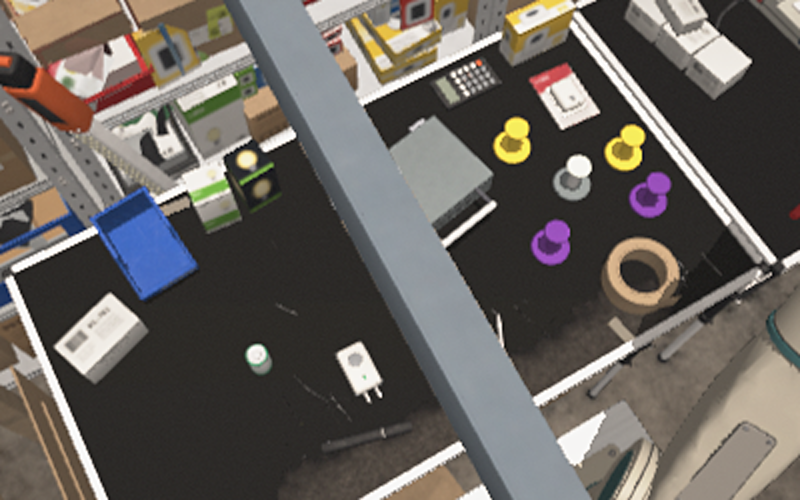

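View pics/side1c.png

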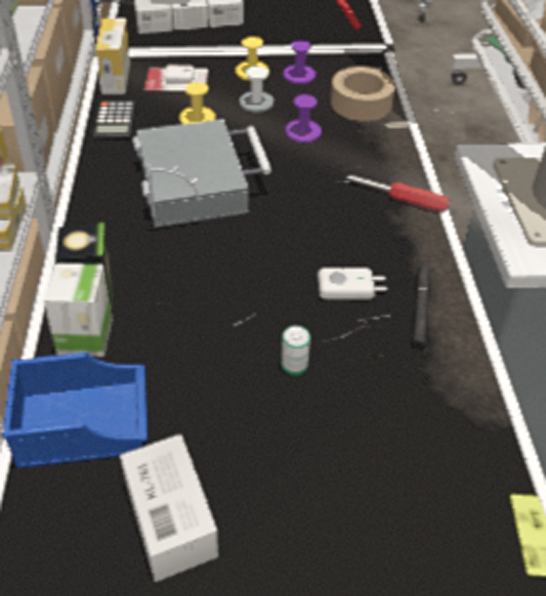

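```bash
cat > h.py <<'E'
import numpy as np,cv2
from scipy.spatial.transform import Rotation as Rn
def pose(p,eef=None):
    if 'hand_eye' in p:
        T=np.eye(4);T[:3,:3]=Rn.from_euler('xyz',eef[1],degrees=True).as_matrix();T[:3,3]=eef[0]
        return T@p['hand_eye']
    T=np.eye(4);T[:3,:3]=Rn.from_euler('xyz',p['orientation'],degrees=True).as_matrix();T[:3,3]=p['xyz'];return T
def onplane(p,uv,z,eef=None):
    T=pose(p,eef);d=T[:3,:3]@np.linalg.solve(p['mtx'],[*uv,1.]);o=T[:3,3]
    return o+d*(z-o[2])/d[2]
def proj(p,X,eef=None):
    T=np.linalg.inv(pose(p,eef));c=T[:3,:3]@np.atleast_2d(X).T+T[:3,3:];q=p['mtx']@c
    return (q[:2]/q[2]).T
E
python3 - <<'E'
from h import *;import pickle
P=pickle.load(open('p1.pkl','rb'));t,s=P['top'],P['side']
print('ped top',onplane(t,(349,163.5),.07),onplane(s,(140+258/2.1,100+73/2.1),.07))
print('ped foot',onplane(t,(346.5,172),.004),onplane(s,(140+257/2.1,100+103/2.1),.004))
print('bat',onplane(t,(60+258/2,80+358/2),.031),onplane(s,(140+295/2.1,100+350/2.1),.031),onplane(s,(279.6,269.5),.031))
f=lambda u,v,z:onplane(s,(140+u/2.1,100+v/2.1),z)
print('case FL,BL,FR,BR corners',f(247,186,.05),f(152,195,.05),f(229,120,.05),f(137,130,.05))
print('bar ends',f(249,130,.05),f(268,172,.05))
print('bar top',onplane(t,(60+495/2,80+204/2),.05))
for n,u,v in(('y1',252,42),('y2',197,89),('p1',301,46),('p2',305,101)):print(n,f(u,v,.07))
print('sensor',f(347,284,.024),'roll',f(362,95,.03))
from plant import manip
for k in ('battery',):
    pass
E
```

```text
ped top [ 0.49641677 -0.29461696  0.07      ] [ 0.4960673  -0.29065655  0.07      ]
ped foot [ 0.49571992 -0.29969662  0.004     ] [ 0.49697524 -0.28997338  0.004     ]
bat [0.47863063 0.30965684 0.031     ] [0.47666343 0.31073787 0.031     ] [0.47976204 0.31987288 0.031     ]
case FL,BL,FR,BR corners [0.52699678 0.0090578  0.05      ] [0.67385708 0.02637482 0.05      ] [ 0.55200851 -0.17000718  0.05      ] [ 0.71002139 -0.14481617  0.05      ]
bar ends [ 0.5182792  -0.13939312  0.05      ] [ 0.49226385 -0.02460046  0.05      ]
bar top [ 0.51396477 -0.14555406  0.05      ]
y1 [ 0.50247305 -0.40615424  0.07      ]
y2 [ 0.60808487 -0.23955626  0.07      ]
p1 [ 0.40746041 -0.3877639   0.07      ]
p2 [ 0.41792927 -0.1955631   0.07      ]
sensor [0.39365504 0.19428816 0.024     ] roll [ 0.30140963 -0.27240367  0.03      ]
```

Run:
```python
from h import *;import pickle
P=pickle.load(open('p1.pkl','rb'));t=P['top']
g=lambda u,v,z:np.round(onplane(t,(60+u/2,80+v/2),z)[:2],3).tolist()
for z in(.5,.7,.9,1.1,1.2): print(z,'left edge',g(232,0,z),g(482,500,z),'right',g(286,0,z),g(585,500,z))
print('base',proj(t,[[0,0,0],[0,0,.3],[0,0,.6],[0,0,.9]]),'scene: TCP',proj(t,[[.26,-.596,.18]]))
```

```text
0.5 left edge [0.742, 0.143] [0.104, 0.189] right [0.71, 0.087] [0.056, 0.105]
0.7 left edge [0.581, 0.183] [0.094, 0.218] right [0.556, 0.14] [0.058, 0.155]
0.9 left edge [0.42, 0.223] [0.085, 0.248] right [0.403, 0.194] [0.059, 0.204]
1.1 left edge [0.259, 0.264] [0.075, 0.277] right [0.25, 0.248] [0.061, 0.253]
1.2 left edge [0.179, 0.284] [0.07, 0.292] right [0.173, 0.274] [0.062, 0.278]
base [[357.49365391 348.82981708]
 [385.94962489 338.58451397]
 [436.05555729 320.54434711]
 [547.68903224 280.35177072]] scene: TCP [[482.43045731 163.0426255 ]]
```

View pics/top1.png

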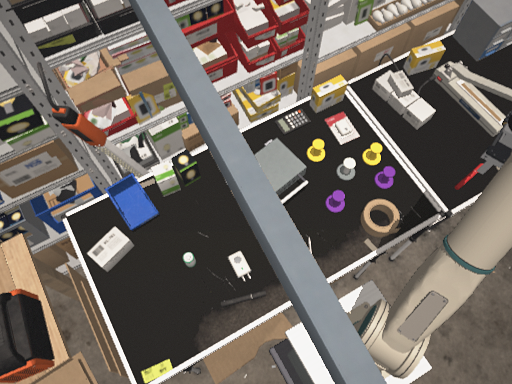

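Run:
```python
from h import *;import pickle
from plant import manip
P=pickle.load(open('p1.pkl','rb'));t=P['top']
im=t['pixels'].astype(int)
# beam edges at rows: fit
d=[]
for v in (10,40,80,120,300,330,360):
    row=im[v];u0=int(189+ (v-80)*.55)
    c=row[u0-3:u0+4].mean(0)
    a=u0
    while a>1 and abs(row[a-1]-c).sum()<60:a-=1
    b=u0
    while b<510 and abs(row[b+1]-c).sum()<60:b+=1
    d.append((v,a,b));
d=np.array(d);print(d.tolist())
L=np.polyfit(d[:,0],d[:,1],1);R=np.polyfit(d[:,0],d[:,2],1)
v=(R[1]-L[1])/(L[0]-R[0]);u=L[0]*v+L[1];print('VP',u,v)
print(pose(t)[:3,:3]@np.linalg.solve(t['mtx'],[u,v,1]))
s=manip.observe();p=manip.capture('wrist');print(p['hand_eye'].round(3),p['mtx'].round(1));cv2.imwrite('pics/w0.png',p['pixels'])
```

```text
[[10, 142, 169], [40, 158, 187], [80, 180, 209], [120, 202, 233], [300, 301, 337], [330, 317, 355], [360, 334, 372]]
VP -338.98223615465 -865.914315569488
[ 2.98065043 -0.12274721  0.04242906]
[[-0.    -0.963 -0.269  0.079]
 [ 1.    -0.    -0.     0.001]
 [-0.    -0.269  0.963 -0.204]
 [ 0.     0.     0.     1.   ]] [[294.8   0.  258.7]
 [  0.  294.8 191.8]
 [  0.    0.    1. ]]
```

Call:
send_rows(
  rows=[
    [0.18, 0, 0, 0, -0.02, -0.01, 1],
    [0.36, 0, 0, 0, -0.04, -0.02, 1],
    [0.54, 0, 0, 0, -0.06, -0.03, 1],
    [0.72, 0, 0, 0, -0.08, -0.04, 1],
    [0.9, 0, 0, 0, -0.1, -0.05, 1],
    [1.08, 0, 0, 0, -0.12, -0.06, 1],
    [1.26, 0, 0, 0, -0.14, -0.07, 1],
    [1.4, 0, 0, 0, -0.15, -0.08, 1],
  ],
)

```text
time: 1.95
eef_pos: [0.221, -0.4676, 0.2604]
eef_rot: [-135.8, -2.5, 24.3]
contact_force: [-0.4, 0.1, -4.1]
finger_gap: 0.998
```

Run:
```python
from plant import manip
import cv2,pickle
s=manip.observe();print(s['time'],s['eef_pos'],s['eef_rot'],s['joints'].round(1) if hasattr(s['joints'],'round') else s['joints'])
p=manip.capture('wrist');pickle.dump((p,(s['eef_pos'],s['eef_rot'])),open('w1.pkl','wb'))
cv2.imwrite('pics/w1.png',cv2.rotate(p['pixels'],cv2.ROTATE_90_COUNTERCLOCKWISE))
```

```text
1.95 [ 0.2209979  -0.46762233  0.260429  ] [-135.78682867   -2.51124782   24.33019707] [ 63.9  51.7  -0.   59.   -3.3 113.4  -0.8]
```

View pics/w1.png

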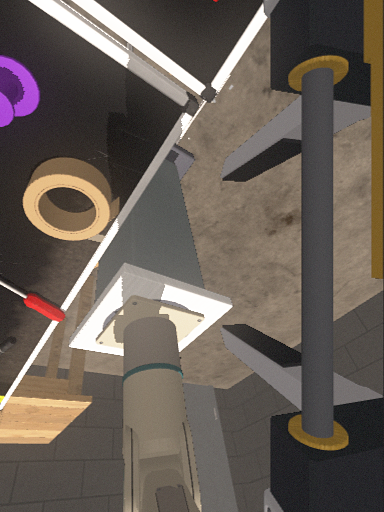

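```bash
cat >> h.py <<'E'
def down(yaw): return [180,0,yaw]
def rel(goalp,goalR,eef):
    """rotvec & shift in tool axes from eef to goal; rows needed"""
    R0=Rn.from_euler('xyz',eef[1],degrees=True)
    G=goalR if isinstance(goalR,Rn) else Rn.from_euler('xyz',goalR,degrees=True)
    rv=(R0.inv()*G).as_rotvec();sh=R0.inv().apply(np.array(goalp)-eef[0])
    n=max(np.linalg.norm(rv)/np.radians(10.5),np.linalg.norm(sh)/.06)
    print('turn',rv.round(3).tolist(),'shift',sh.round(4).tolist(),'rows>=',round(n,1))
    return rv,sh
def rows(goalp,goalR,eef,n,g):
    rv,sh=rel(goalp,goalR,eef)
    print([[round(float(x),3) for x in [*(rv*k/n),*(sh*k/n)]]+[g] for k in range(1,n+1)])
E
python3 - <<'E'
from h import *;from plant import manip
s=manip.observe();e=(s['eef_pos'],s['eef_rot'])
a,t=np.radians(25),np.radians(65)
z=np.array([np.sin(t)*np.cos(a),np.sin(t)*np.sin(a),-np.cos(t)]);x=-np.array([np.cos(t)*np.cos(a),np.cos(t)*np.sin(a),np.sin(t)])
G=Rn.from_matrix(np.c_[x,np.cross(z,x),z])
rows([.5,-.2,.5],G,e,8,1)
rows([.5,-.2,.5],G,e,14,1)
E
```

```text
turn [1.351, 0.877, 2.181] shift [0.3769, -0.2602, -0.0753] rows>= 14.8
[[0.169, 0.11, 0.273, 0.047, -0.033, -0.009, 1], [0.338, 0.219, 0.545, 0.094, -0.065, -0.019, 1], [0.507, 0.329, 0.818, 0.141, -0.098, -0.028, 1], [0.676, 0.438, 1.091, 0.188, -0.13, -0.038, 1], [0.845, 0.548, 1.363, 0.236, -0.163, -0.047, 1], [1.014, 0.658, 1.636, 0.283, -0.195, -0.056, 1], [1.183, 0.767, 1.909, 0.33, -0.228, -0.066, 1], [1.351, 0.877, 2.181, 0.377, -0.26, -0.075, 1]]
turn [1.351, 0.877, 2.181] shift [0.3769, -0.2602, -0.0753] rows>= 14.8
[[0.097, 0.063, 0.156, 0.027, -0.019, -0.005, 1], [0.193, 0.125, 0.312, 0.054, -0.037, -0.011, 1], [0.29, 0.188, 0.467, 0.081, -0.056, -0.016, 1], [0.386, 0.25, 0.623, 0.108, -0.074, -0.022, 1], [0.483, 0.313, 0.779, 0.135, -0.093, -0.027, 1], [0.579, 0.376, 0.935, 0.162, -0.112, -0.032, 1], [0.676, 0.438, 1.091, 0.188, -0.13, -0.038, 1], [0.772, 0.501, 1.247, 0.215, -0.149, -0.043, 1], [0.869, 0.564, 1.402, 0.242, -0.167, -0.048, 1], [0.965, 0.626, 1.558, 0.269, -0.186, -0.054, 1], [1.062, 0.689, 1.714, 0.296, -0.204, -0.059, 1], [1.158, 0.751, 1.87, 0.323, -0.223, -0.065, 1], [1.255, 0.814, 2.026, 0.35, -0.242, -0.07, 1], [1.351, 0.877, 2.181, 0.377, -0.26, -0.075, 1]]
```

Call:
send_rows(
  rows=[
    [0.09, 0.06, 0.15, 0.027, -0.019, -0.005, 1],
    [0.193, 0.125, 0.312, 0.054, -0.037, -0.011, 1],
    [0.29, 0.188, 0.467, 0.081, -0.056, -0.016, 1],
    [0.386, 0.25, 0.623, 0.108, -0.074, -0.022, 1],
    [0.483, 0.313, 0.779, 0.135, -0.093, -0.027, 1],
    [0.579, 0.376, 0.935, 0.162, -0.112, -0.032, 1],
    [0.676, 0.438, 1.091, 0.188, -0.13, -0.038, 1],
    [0.772, 0.501, 1.247, 0.215, -0.149, -0.043, 1],
  ],
)

```text
time: 3.0
eef_pos: [0.3764, -0.3184, 0.3936]
eef_rot: [-117.2, 29.1, -24.4]
contact_force: [-1.0, 0.1, -0.5]
finger_gap: 0.999
```

Run:
```python
from h import *;from plant import manip
s=manip.observe();e=(s['eef_pos'],s['eef_rot']);print(s['time'],*e,np.round(s['joints'],1))
a,t=np.radians(25),np.radians(65)
z=np.array([np.sin(t)*np.cos(a),np.sin(t)*np.sin(a),-np.cos(t)]);x=-np.array([np.cos(t)*np.cos(a),np.cos(t)*np.sin(a),np.sin(t)])
G=Rn.from_matrix(np.c_[x,np.cross(z,x),z])
rows([.5,-.2,.5],G,e,7,1)
```

```text
3.0 [ 0.37643824 -0.31844239  0.39359031] [-117.15087483   29.05591152  -24.41295007] [ 86.5  55.  -54.2  69.  -16.8 106.1 -98.4]
turn [0.806, 0.477, 1.334] shift [0.0039, -0.1828, 0.0849] rows>= 8.9
[[0.115, 0.068, 0.191, 0.001, -0.026, 0.012, 1], [0.23, 0.136, 0.381, 0.001, -0.052, 0.024, 1], [0.346, 0.204, 0.572, 0.002, -0.078, 0.036, 1], [0.461, 0.272, 0.762, 0.002, -0.104, 0.049, 1], [0.576, 0.34, 0.953, 0.003, -0.131, 0.061, 1], [0.691, 0.409, 1.144, 0.003, -0.157, 0.073, 1], [0.806, 0.477, 1.334, 0.004, -0.183, 0.085, 1]]
```

Run:
```python
from h import *;from plant import manip;import pickle
s=manip.observe();e=(s['eef_pos'],s['eef_rot'])
p=manip.capture('wrist');pickle.dump((p,e),open('w2.pkl','wb'))
T=pose(p,e);print('cam',T[:3,3],'axis',T[:3,2],'down',T[:3,1])
for zz in(.6,.8,1.):
    print(zz,[proj(p,[x,.17+.04*(zz-.7)/.2,zz],e).round(0).tolist()+[round(float((np.linalg.inv(T)@[x,.2,zz,1])[2]),2)] for x in(.2,.5,.8,1.1)])
cv2.imwrite('pics/w2.png',cv2.rotate(p['pixels'],cv2.ROTATE_90_COUNTERCLOCKWISE))
```

```text
cam [ 0.40565303 -0.53163958  0.43618657] axis [-0.05443583  0.96596659 -0.25287405] down [-0.81167336  0.1046937   0.57465258]
0.6 [[[179.0, 348.0], 0.68], [[93.0, 235.0], 0.66], [[2.0, 115.0], 0.64], [[-94.0, -11.0], 0.63]]
0.8 [[[99.0, 408.0], 0.63], [[9.0, 294.0], 0.61], [[-86.0, 174.0], 0.59], [[-187.0, 47.0], 0.58]]
1.0 [[[15.0, 470.0], 0.58], [[-79.0, 356.0], 0.56], [[-179.0, 235.0], 0.54], [[-284.0, 107.0], 0.53]]
```

Run:
```python
import pickle,cv2
p,e=pickle.load(open('w2.pkl','rb'));cv2.imwrite('pics/w2.png',p['pixels'])
```

```text
(no output)
```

View pics/w2.png

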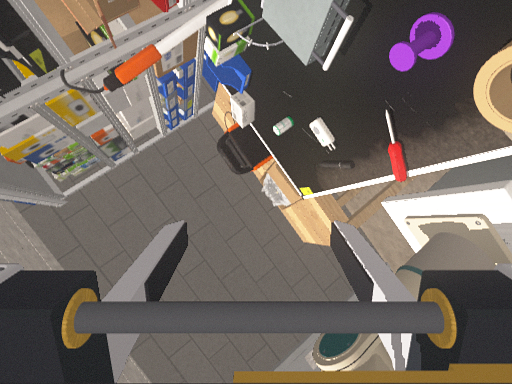

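```bash
cat > fk.py <<'E'
import numpy as np
from scipy.spatial.transform import Rotation as Rn
from scipy.optimize import least_squares
D=[([62.693,36.005,2.206,86.941,-1.547,57.084,-1.146],[.2593,-.5953,.1794],[-179.897,0,23.538]),
([63.9,51.7,0,59,-3.3,113.4,-.8],[.2210,-.4676,.2604],[-135.787,-2.511,24.33]),
([86.5,55,-54.2,69,-16.8,106.1,-98.4],[.37644,-.31844,.39359],[-117.151,29.056,-24.413])]
def fk(q,p,sg,full=False):
    h,L1,a,b,L2,c,T,off,o7=p;q=np.radians(q)*sg
    r=lambda ax,t:Rn.from_euler(ax,t)
    R=r('z',q[0]+off);x=np.array([0,0,h]);R=R*r('y',q[1]);x=x+R.apply([0,0,L1]);e=x
    R=R*r('z',q[2]);x=x+R.apply([a,0,0]);R=R*r('y',q[3]);x=x+R.apply([-b,0,L2]);R=R*r('z',q[4])*r('y',q[5]);x=x+R.apply([c,0,T])
    R=R*r('z',q[6]+o7)
    return (x,R,e)
def res(p,sg):
    o=[]
    for q,x,eu in D:
        X,R,_=fk(q,p,sg);o+=list((X-x)*5)+list((R.inv()*Rn.from_euler('xyz',eu,degrees=True)).as_rotvec())
    return o+list(.02*(np.array(p[1:6])-[.4,.05,.05,.4,.05]))
if __name__=='__main__':
    best=[]
    for s3 in(1,-1):
     for s5 in(1,-1):
      for s7 in(1,-1):
       for o7 in(0,1.57,3.14,-1.57):
        sg=np.array([1,1,s3,1,s5,1,s7]);m=least_squares(res,[.34,.4,.05,.05,.4,.05,.35,-2.25,o7],args=(sg,))
        best.append((m.cost,sg.tolist(),m.x.round(3).tolist()))
    best.sort(key=lambda b:b[0])
    for b in best[:3]:print(b,[fk(d[0],b[2],np.array(b[1]))[2].round(3).tolist() for d in D])
E
python3 fk.py
```

```text
(np.float64(0.27149782631190494), [1, 1, -1, 1, -1, 1, -1], [-0.141, 1.521, 0.427, -0.076, -0.148, 0.426, 0.675, -2.302, 1.612]) [[0.317, -0.836, 1.089], [0.447, -1.107, 0.802], [0.875, -0.887, 0.731]]
(np.float64(0.2714978263119069), [1, 1, -1, 1, -1, 1, -1], [-0.141, 1.521, 0.427, -0.076, -0.148, 0.426, 0.675, -2.302, 1.612]) [[0.317, -0.836, 1.089], [0.447, -1.107, 0.802], [0.875, -0.887, 0.731]]
(np.float64(0.2714978263127562), [1, 1, -1, 1, -1, 1, -1], [-0.141, 1.521, 0.427, -0.076, -0.148, 0.426, 0.675, -2.302, 1.612]) [[0.317, -0.836, 1.089], [0.447, -1.107, 0.802], [0.875, -0.887, 0.731]]
```

```bash
cat > f2.py <<'E'
from fk import *
import itertools
def ro(p,sg):
    o=[]
    for q,x,eu in D:
        q=np.radians(q)*sg
        R=Rn.from_euler('z',q[0]+p[0])*Rn.from_euler('y',q[1])*Rn.from_euler('z',q[2]+p[2])*Rn.from_euler('y',q[3])*Rn.from_euler('z',q[4]+p[3])*Rn.from_euler('y',q[5])*Rn.from_euler('z',q[6]+p[1])
        o+=list((R.inv()*Rn.from_euler('xyz',eu,degrees=True)).as_rotvec())
    return o
out=[]
for s in itertools.product((1,-1),repeat=6):
    sg=np.array([1,*s])
    for o in itertools.product((-2.25,0),(0,1.57,3.14,-1.57),(0,3.14),(0,3.14)):
        c=least_squares(lambda v:ro([v[0],v[1],o[2],o[3]],sg),o[:2]);out.append((c.cost,sg.tolist(),c.x.round(3).tolist(),o[2:]))
out.sort(key=lambda a:a[0])
for o in out[:8]:print(o)
E
python3 f2.py
```

```text
(np.float64(0.19732318988226985), [1, -1, -1, 1, -1, -1, -1], [0.541, 4.54], (3.14, 3.14))
(np.float64(0.19732318988227004), [1, 1, -1, -1, -1, 1, -1], [-2.601, 1.398], (3.14, 3.14))
(np.float64(0.19732318988227054), [1, 1, -1, -1, -1, 1, -1], [-2.601, 1.398], (3.14, 3.14))
(np.float64(0.19732318988227215), [1, -1, -1, 1, -1, -1, -1], [0.541, -1.743], (3.14, 3.14))
(np.float64(0.19732318988227238), [1, 1, -1, -1, -1, 1, -1], [-2.601, 1.398], (3.14, 3.14))
(np.float64(0.1973231898822729), [1, -1, -1, 1, -1, -1, -1], [0.541, 4.54], (3.14, 3.14))
(np.float64(0.19732318988227696), [1, -1, -1, 1, -1, -1, -1], [0.541, 4.54], (3.14, 3.14))
(np.float64(0.1973231898822879), [1, 1, -1, -1, -1, 1, -1], [-2.601, -4.885], (3.14, 3.14))
```

Call:
send_rows(
  rows=[
    [0.15, 0, 0, 0, 0, 0, 1],
    [0.3, 0, 0, 0, 0, 0, 1],
    [0.45, 0, 0, 0, 0, 0, 1],
    [0.6, 0, 0, 0, 0, 0, 1],
    [0.6, 0, 0, 0, 0, 0, 1],
  ],
)

```text
time: 3.68
eef_pos: [0.3732, -0.3187, 0.39]
eef_rot: [-82.7, 29.1, -24.1]
contact_force: [-0.0, 0.3, -0.2]
finger_gap: 0.996
```

Run:
```python
from h import *;from plant import manip;import pickle
s=manip.observe();e=(s['eef_pos'],s['eef_rot']);print(s['time'],*e,np.round(s['joints'],1).tolist())
p=manip.capture('wrist');pickle.dump((p,e),open('w3.pkl','wb'))
T=pose(p,e);print('cam',T[:3,3],'axis',T[:3,2],'down',T[:3,1])
for zz in(.8,.9,1.,1.1):
    print(zz,[proj(p,[x,.17+.04*(zz-.7)/.2,zz],e).round(0).tolist() for x in(.2,.5,.8,1.1)])
cv2.imwrite('pics/w3.png',p['pixels'])
```

```text
3.675 [ 0.37324317 -0.31873419  0.39003833] [-82.71598249  29.051278   -24.06961561] [99.4, 68.2, -56.1, 85.3, -33.4, 93.6, -90.4]
cam [ 0.34235972 -0.52720735  0.32843116] axis [0.22846299 0.94397065 0.23816815] down [-0.89319559  0.10591276  0.43701731]
0.8 [[[208.0, 351.0]], [[171.0, 242.0]], [[139.0, 150.0]], [[112.0, 71.0]]]
0.9 [[[181.0, 360.0]], [[148.0, 255.0]], [[119.0, 166.0]], [[95.0, 90.0]]]
1.0 [[[157.0, 367.0]], [[127.0, 267.0]], [[101.0, 181.0]], [[79.0, 107.0]]]
1.1 [[[135.0, 374.0]], [[108.0, 278.0]], [[85.0, 195.0]], [[64.0, 122.0]]]
```

View pics/w3.png

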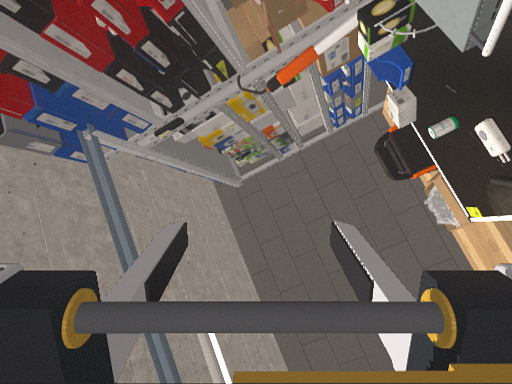

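```bash
cat > go.py <<'E'
import sys;from h import *;from plant import manip
# go.py x y z yaw n grip
x,y,z,yaw=map(float,sys.argv[1:5]);s=manip.observe();e=(np.array(s['eef_pos']),s['eef_rot'])
print(round(s['time'],2),np.round(e[0],4),np.round(e[1],1),np.round(s['joints'],1).tolist(),'F',np.round(s['contact_force'],1),'gap',round(s['finger_gap'],3))
rows([x,y,z],[180,0,yaw],e,int(sys.argv[5]),float(sys.argv[6]))
E
python3 go.py .4 .1 .35 98 8 .7; python3 go.py .4 .1 .35 98 16 .7
```

```text
3.73 [ 0.3745 -0.3185  0.3926] [-82.9  28.8 -24.1] [99.3, 68.0, -56.3, 85.1, -33.5, 93.7, -90.5] F [-0.3 -0.6  0.3] gap 0.999
turn [-1.426, -1.599, -1.873] shift [-0.1087, 0.1563, 0.376] rows>= 15.5
[[-0.178, -0.2, -0.234, -0.014, 0.02, 0.047, 0.7], [-0.357, -0.4, -0.468, -0.027, 0.039, 0.094, 0.7], [-0.535, -0.6, -0.702, -0.041, 0.059, 0.141, 0.7], [-0.713, -0.8, -0.937, -0.054, 0.078, 0.188, 0.7], [-0.891, -0.999, -1.171, -0.068, 0.098, 0.235, 0.7], [-1.07, -1.199, -1.405, -0.082, 0.117, 0.282, 0.7], [-1.248, -1.399, -1.639, -0.095, 0.137, 0.329, 0.7], [-1.426, -1.599, -1.873, -0.109, 0.156, 0.376, 0.7]]
3.73 [ 0.3745 -0.3185  0.3926] [-82.9  28.8 -24.1] [99.3, 68.0, -56.3, 85.1, -33.5, 93.7, -90.5] F [-0.3 -0.6  0.3] gap 0.999
turn [-1.426, -1.599, -1.873] shift [-0.1087, 0.1563, 0.376] rows>= 15.5
[[-0.089, -0.1, -0.117, -0.007, 0.01, 0.024, 0.7], [-0.178, -0.2, -0.234, -0.014, 0.02, 0.047, 0.7], [-0.267, -0.3, -0.351, -0.02, 0.029, 0.071, 0.7], [-0.357, -0.4, -0.468, -0.027, 0.039, 0.094, 0.7], [-0.446, -0.5, -0.585, -0.034, 0.049, 0.118, 0.7], [-0.535, -0.6, -0.702, -0.041, 0.059, 0.141, 0.7], [-0.624, -0.7, -0.82, -0.048, 0.068, 0.165, 0.7], [-0.713, -0.8, -0.937, -0.054, 0.078, 0.188, 0.7], [-0.802, -0.899, -1.054, -0.061, 0.088, 0.212, 0.7], [-0.891, -0.999, -1.171, -0.068, 0.098, 0.235, 0.7], [-0.98, -1.099, -1.288, -0.075, 0.107, 0.259, 0.7], [-1.07, -1.199, -1.405, -0.082, 0.117, 0.282, 0.7], [-1.159, -1.299, -1.522, -0.088, 0.127, 0.306, 0.7], [-1.248, -1.399, -1.639, -0.095, 0.137, 0.329, 0.7], [-1.337, -1.499, -1.756, -0.102, 0.147, 0.353, 0.7], [-1.426, -1.599, -1.873, -0.109, 0.156, 0.376, 0.7]]
```

Call:
send_rows(
  rows=[
    [-0.09, -0.1, -0.117, -0.007, 0.01, 0.024, 0.7],
    [-0.178, -0.2, -0.234, -0.014, 0.02, 0.047, 0.7],
    [-0.267, -0.3, -0.351, -0.02, 0.029, 0.071, 0.7],
    [-0.357, -0.4, -0.468, -0.027, 0.039, 0.094, 0.7],
    [-0.446, -0.5, -0.585, -0.034, 0.049, 0.118, 0.7],
    [-0.535, -0.6, -0.702, -0.041, 0.059, 0.141, 0.7],
    [-0.624, -0.7, -0.82, -0.048, 0.068, 0.165, 0.7],
    [-0.713, -0.8, -0.937, -0.054, 0.078, 0.188, 0.7],
  ],
)

```text
time: 4.72
eef_pos: [0.3903, -0.1076, 0.3745]
eef_rot: [-123.2, -16.2, 30.7]
contact_force: [0.3, 0.3, 0.3]
finger_gap: 0.697
```

```bash
python3 go.py .43 .2 .3 98 8 .7
```

```text
4.72 [ 0.3903 -0.1076  0.3745] [-123.2  -16.2   30.7] [70.7, 52.9, -69.8, 82.9, -4.9, 99.7, -50.8] F [0.3 0.3 0.3] gap 0.697
turn [-0.703, -0.793, -0.929] shift [0.1626, -0.0292, 0.2728] rows>= 7.7
[[-0.088, -0.099, -0.116, 0.02, -0.004, 0.034, 0.7], [-0.176, -0.198, -0.232, 0.041, -0.007, 0.068, 0.7], [-0.264, -0.297, -0.348, 0.061, -0.011, 0.102, 0.7], [-0.352, -0.396, -0.464, 0.081, -0.015, 0.136, 0.7], [-0.44, -0.496, -0.581, 0.102, -0.018, 0.17, 0.7], [-0.528, -0.595, -0.697, 0.122, -0.022, 0.205, 0.7], [-0.616, -0.694, -0.813, 0.142, -0.026, 0.239, 0.7], [-0.703, -0.793, -0.929, 0.163, -0.029, 0.273, 0.7]]
```

Call:
send_rows(
  rows=[
    [-0.088, -0.1, -0.116, 0.02, -0.004, 0.034, 0.7],
    [-0.176, -0.198, -0.232, 0.041, -0.007, 0.068, 0.7],
    [-0.264, -0.297, -0.348, 0.061, -0.011, 0.102, 0.7],
    [-0.352, -0.396, -0.464, 0.081, -0.015, 0.136, 0.7],
    [-0.44, -0.496, -0.581, 0.102, -0.018, 0.17, 0.7],
    [-0.528, -0.595, -0.697, 0.122, -0.022, 0.205, 0.7],
    [-0.616, -0.694, -0.813, 0.142, -0.026, 0.239, 0.7],
    [-0.703, -0.793, -0.929, 0.163, -0.029, 0.273, 0.7],
  ],
)

```text
time: 5.72
eef_pos: [0.4314, 0.2032, 0.3039]
eef_rot: [179.7, -0.3, 98.0]
contact_force: [1.3, 0.3, -0.4]
finger_gap: 0.703
```

```bash
python3 go.py .4777 .31 .2 98 4 .7
```

```text
5.72 [0.4314 0.2032 0.3039] [179.7  -0.3  98. ] [18.2, 24.3, -66.7, 102.2, 23.9, 69.0, -47.3] F [ 1.3  0.3 -0.4] gap 0.703
turn [0.005, -0.005, 0.001] shift [0.0988, 0.0603, 0.1047] rows>= 2.6
[[0.001, -0.001, 0.0, 0.025, 0.015, 0.026, 0.7], [0.002, -0.002, 0.0, 0.049, 0.03, 0.052, 0.7], [0.003, -0.004, 0.001, 0.074, 0.045, 0.079, 0.7], [0.005, -0.005, 0.001, 0.099, 0.06, 0.105, 0.7]]
```

Call:
send_rows(
  rows=[
    [0, 0, 0, 0.025, 0.015, 0.026, 0.7],
    [0, 0, 0, 0.05, 0.03, 0.052, 0.7],
    [0, 0, 0, 0.075, 0.045, 0.079, 0.7],
    [0.005, -0.005, 0, 0.1, 0.06, 0.105, 0.7],
    [0.005, -0.005, 0, 0.1, 0.06, 0.105, 0.7],
  ],
)

```text
time: 6.35
eef_pos: [0.4751, 0.3112, 0.1971]
eef_rot: [-179.5, -0.3, 97.9]
contact_force: [-1.1, -0.3, 0.4]
finger_gap: 0.699
```

```bash
cat > wl.py <<'E'
import sys,pickle;from h import *;from plant import manip
s=manip.observe();e=(np.array(s['eef_pos']),s['eef_rot']);print(s['time'],e[0].round(4),np.round(e[1],1),np.round(s['joints'],1).tolist())
p=manip.capture('wrist');pickle.dump((p,e),open(sys.argv[1]+'.pkl','wb'));cv2.imwrite(f'pics/{sys.argv[1]}.png',p['pixels'])
for l in sys.argv[2:]:
    for r in manip.masks_of(p,l)[:4]: print(l,r['conf'],np.round(r['box'],1),'mask centroid',np.argwhere(r['mask']).mean(0)[::-1].round(1))
E
python3 wl.py w4 battery sensor
python3 - <<'E'
from h import *;import pickle
p,e=pickle.load(open('w4.pkl','rb'))
print('pred bat base/top',proj(p,[[.4777,.3102,0],[.4777,.3102,.062]],e),'tcp',proj(p,[e[0]],e))
E
```

```text
6.35 [0.4751 0.3112 0.1971] [-179.5   -0.3   97.9] [-1.6, 38.2, -56.8, 97.8, 34.6, 63.8, -60.9]
battery 0.89 [259.6 175.1  28.1  33.8] mask centroid [261.6 176.2]
sensor 0.59 [184.9 249.7  67.2  35. ] mask centroid [193.6 249.5]
pred bat base/top [[261.13266788 169.627107  ]
 [261.10824015 179.74410552]] tcp [[257.71097055 219.3250389 ]]
```

View pics/w4.png

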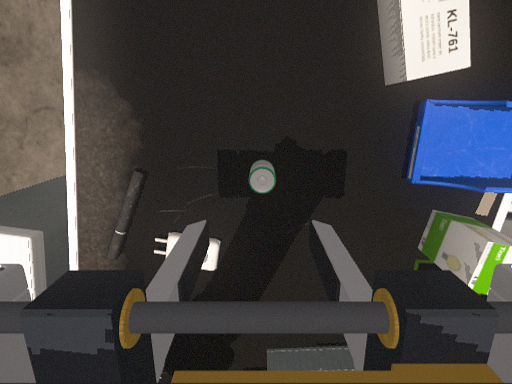

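```bash
python3 go.py .4785 .310 .026 98 4 .7
```

```text
6.5 [0.4757 0.3084 0.1982] [-179.5   -0.2   97.7] [-1.3, 38.0, -56.8, 97.9, 34.5, 63.8, -60.9] F [-0.5  0.1 -0.9] gap 0.699
turn [-0.008, -0.004, -0.005] shift [0.0005, 0.0044, 0.1721] rows>= 2.9
[[-0.002, -0.001, -0.001, 0.0, 0.001, 0.043, 0.7], [-0.004, -0.002, -0.002, 0.0, 0.002, 0.086, 0.7], [-0.006, -0.003, -0.003, 0.0, 0.003, 0.129, 0.7], [-0.008, -0.004, -0.005, 0.0, 0.004, 0.172, 0.7]]
```

Call:
send_rows(
  rows=[
    [0, 0, 0, 0, 0.001, 0.043, 0.7],
    [0, 0, 0, 0, 0.002, 0.086, 0.7],
    [0, 0, 0, 0, 0.002, 0.13, 0.7],
    [0, 0, 0, 0, 0.002, 0.172, 0.7],
    [0, 0, 0, 0, 0.002, 0.172, 0.6],
    [0, 0, 0, 0, 0.002, 0.172, 0.3],
    [0, 0, 0, 0, 0.002, 0.172, 0.25],
    [0, 0, 0, 0, 0.002, 0.172, 0.25],
  ],
  squeeze=15,
)

```text
time: 7.5
eef_pos: [0.4764, 0.3088, 0.0256]
eef_rot: [-179.5, -0.3, 97.6]
contact_force: [0.7, -0.9, 5.0]
finger_gap: 0.349
```

Call:
send_rows(
  rows=[
    [0, 0, 0, 0, 0, 0, 0.2],
    [0, 0, 0, 0, 0, 0, 0.2],
    [0, 0, 0, 0, 0, -0.04, 0.2],
    [0, 0, 0, 0, 0, -0.09, 0.2],
    [0, 0, 0, 0, 0, -0.14, 0.2],
    [0, 0, 0, 0, 0, -0.2, 0.2],
  ],
)

```text
time: 8.25
eef_pos: [0.477, 0.3069, 0.2252]
eef_rot: [-179.2, -0.2, 97.7]
contact_force: [-0.3, -0.4, -0.6]
finger_gap: 0.345
```

```bash
python3 go.py .4964 -.2925 .23 98 14 .2;python3 wl.py w5 battery
```

```text
8.25 [0.477  0.3069 0.2252] [-179.2   -0.2   97.7] [-0.6, 36.6, -57.8, 95.5, 32.5, 67.0, -59.0] F [-0.3 -0.4 -0.6] gap 0.345
turn [-0.013, -0.003, -0.006] shift [-0.5966, -0.0609, -0.0056] rows>= 10.0
[[-0.001, -0.0, -0.0, -0.043, -0.004, -0.0, 0.2], [-0.002, -0.0, -0.001, -0.085, -0.009, -0.001, 0.2], [-0.003, -0.001, -0.001, -0.128, -0.013, -0.001, 0.2], [-0.004, -0.001, -0.002, -0.17, -0.017, -0.002, 0.2], [-0.005, -0.001, -0.002, -0.213, -0.022, -0.002, 0.2], [-0.006, -0.001, -0.002, -0.256, -0.026, -0.002, 0.2], [-0.007, -0.001, -0.003, -0.298, -0.03, -0.003, 0.2], [-0.008, -0.002, -0.003, -0.341, -0.035, -0.003, 0.2], [-0.009, -0.002, -0.004, -0.384, -0.039, -0.004, 0.2], [-0.01, -0.002, -0.004, -0.426, -0.044, -0.004, 0.2], [-0.011, -0.002, -0.004, -0.469, -0.048, -0.004, 0.2], [-0.011, -0.002, -0.005, -0.511, -0.052, -0.005, 0.2], [-0.012, -0.003, -0.005, -0.554, -0.057, -0.005, 0.2], [-0.013, -0.003, -0.006, -0.597, -0.061, -0.006, 0.2]]
8.25 [0.477  0.3069 0.2252] [-179.2   -0.2   97.7] [-0.6, 36.6, -57.8, 95.5, 32.5, 67.0, -59.0]
battery 0.89 [259.  226.8  49.8  71.1] mask centroid [259.4 226.1]
battery 0.27 [412.6  41.3  88.5  80.6] mask centroid [410.9  36.1]
```

Call:
send_rows(
  rows=[
    [0, 0, 0, -0.05, -0.005, 0, 0.2],
    [0, 0, 0, -0.11, -0.011, 0, 0.2],
    [0, 0, 0, -0.17, -0.017, 0, 0.2],
    [0, 0, 0, -0.23, -0.023, 0, 0.2],
    [0, 0, 0, -0.29, -0.029, 0, 0.2],
    [0, 0, 0, -0.35, -0.036, 0, 0.2],
    [0, 0, 0, -0.41, -0.042, 0, 0.2],
    [0, 0, 0, -0.47, -0.048, 0, 0.2],
  ],
)

```text
time: 9.35
eef_pos: [0.4918, -0.1667, 0.2222]
eef_rot: [-179.3, -0.2, 97.7]
contact_force: [0.8, -0.0, -1.2]
finger_gap: 0.344
```

```bash
python3 go.py .4964 -.36 .23 98 5 .2
```

```text
9.35 [ 0.4918 -0.1667  0.2222] [-179.3   -0.2   97.7] [55.5, 34.7, -63.4, 102.8, 34.0, 65.2, -11.8] F [ 0.8 -0.  -1.2] gap 0.344
turn [-0.013, -0.004, -0.006] shift [-0.1922, -0.0213, -0.0083] rows>= 3.2
[[-0.003, -0.001, -0.001, -0.038, -0.004, -0.002, 0.2], [-0.005, -0.001, -0.002, -0.077, -0.009, -0.003, 0.2], [-0.008, -0.002, -0.004, -0.115, -0.013, -0.005, 0.2], [-0.01, -0.003, -0.005, -0.154, -0.017, -0.007, 0.2], [-0.013, -0.004, -0.006, -0.192, -0.021, -0.008, 0.2]]
```

Call:
send_rows(
  rows=[
    [0, 0, 0, -0.04, -0.004, 0, 0.2],
    [-0.003, 0, 0, -0.08, -0.009, -0.003, 0.2],
    [-0.006, -0.002, -0.003, -0.12, -0.013, -0.005, 0.2],
    [-0.01, -0.003, -0.004, -0.16, -0.018, -0.008, 0.2],
    [-0.012, -0.003, -0.004, -0.192, -0.021, -0.008, 0.2],
    [-0.012, -0.003, -0.004, -0.192, -0.021, -0.008, 0.2],
    [-0.012, -0.003, -0.004, -0.192, -0.021, -0.008, 0.2],
  ],
)

```text
time: 10.22
eef_pos: [0.4972, -0.3562, 0.2298]
eef_rot: [-180.0, -0.1, 98.0]
contact_force: [-0.1, 0.0, -1.8]
finger_gap: 0.347
```

```bash
python3 wl.py w6 battery pedestal light_case lid_bar
python3 - <<'E'
from h import *;import pickle
p,e=pickle.load(open('w6.pkl','rb'))
print(proj(p,[[.4964,-.2925,.07],[.4964,-.2925,.0]],e))
E
```

```text
10.225 [ 0.4972 -0.3562  0.2298] [-1.8e+02 -1.0e-01  9.8e+01] [66.9, 41.7, -61.8, 88.6, 37.8, 72.8, 7.6]
battery 0.87 [259.  226.1  52.   73. ] mask centroid [259.2 225.9]
pedestal 0.93 [216.2  40.4  50.7  60.3] mask centroid [215.2  38. ]
pedestal 0.89 [258.2 189.9  38.3  21.8] mask centroid [256.5 187.9]
pedestal 0.87 [355.2 101.1  54.1  48.8] mask centroid [354.6  98.7]
pedestal 0.63 [267.6 123.5  50.5  45.4] mask centroid [266.3 124.2]
light_case 0.66 [397.9  20.2 142.8  38.9] mask centroid [392.4  15.8]
lid_bar 0.98 [404.9  14.4 127.5  28.8] mask centroid [399.2  10.9]
[[264.71828175 122.40163127]
 [263.73697863 120.41958409]]
```

View pics/w6.png

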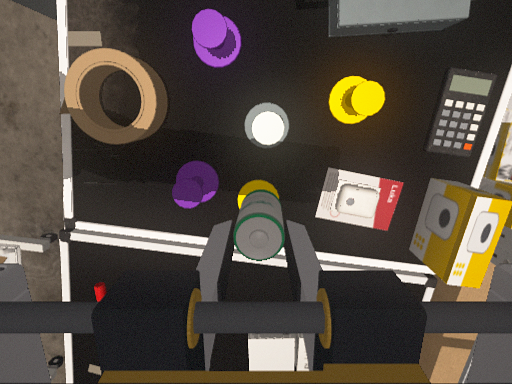

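Run:
```python
from h import *;import pickle
p,e=pickle.load(open('w6.pkl','rb'));im=p['pixels']
m=(im.min(2)>170).astype(np.uint8)
n,l,st,c=cv2.connectedComponentsWithStats(m)
for i in range(1,n):
    if 230<c[i][0]<300 and 100<c[i][1]<150: print(st[i],c[i],onplane(p,c[i],.07,e))
R=Rn.from_euler('xyz',e[1],degrees=True)
for dz in(.026,-.036): 
    ct=e[0]+R.apply([0,0,dz]);print('axis pt',proj(p,ct,e))
    ring=[ct+R.apply([.0165*np.cos(a),.0165*np.sin(a),0]) for a in np.linspace(0,6.28,40)];q=proj(p,ring,e);print(q.min(0),q.max(0))
```

```text
[252 111  33  34 869] [267.56041427 127.64326812] [ 0.5006827  -0.29812493  0.07      ]
axis pt [[257.79131453 207.95383116]]
[237.74016771 188.55206903] [277.84607592 226.59945798]
axis pt [[257.59120995 240.23012346]]
[230.98574032 215.12779614] [284.20153668 264.06643164]
```

Call:
send_rows(
  rows=[
    [0, 0, 0, 0.003, 0.001, 0.035, 0.2],
    [0, 0, 0, 0.006, 0.003, 0.07, 0.2],
    [0, 0, 0, 0.009, 0.004, 0.105, 0.2],
    [0, 0, 0, 0.009, 0.004, 0.105, 0.2],
    [0, 0, 0, 0.009, 0.004, 0.105, 0.2],
  ],
)

```text
time: 11.1
eef_pos: [0.5013, -0.3481, 0.1267]
eef_rot: [179.9, 0.0, 97.9]
contact_force: [0.9, -0.2, -0.4]
finger_gap: 0.342
```

```bash
python3 wl.py w7 battery;python3 - <<'E'
from h import *;import pickle
p,e=pickle.load(open('w7.pkl','rb'));im=p['pixels']
m=(im.min(2)>170).astype(np.uint8)
n,l,st,c=cv2.connectedComponentsWithStats(m)
R=Rn.from_euler('xyz',e[1],degrees=True)
for i in range(1,n):
    if st[i][4]>400 and 150<c[i][0]<350 and c[i][1]<230: X=onplane(p,c[i],.07,e);print(st[i],c[i],X,'tool',R.inv().apply(X-e[0]))
for dz in(.026,-.036): 
    ct=e[0]+R.apply([0,0,dz])
    ring=[ct+R.apply([.0165*np.cos(a),.0165*np.sin(a),0]) for a in np.linspace(0,6.28,40)];q=proj(p,ring,e);print(q.min(0),q.max(0))
E
```

```text
11.1 [ 0.5013 -0.3481  0.1267] [179.9   0.   97.9] [64.3, 47.3, -57.3, 95.9, 44.4, 62.2, 1.2]
battery 0.71 [258.9 226.1  53.4  70.4] mask centroid [259.3 225.6]
[ 243  120   45   42 1439] [264.4447533  140.84433634] [ 0.50006681 -0.29631516  0.07      ] tool [0.05147113 0.00581304 0.05673534]
[237.7421605  188.55600493] [277.84838461 226.60355208]
[230.98822855 215.13331995] [284.20458205 264.07220145]
```

Call:
send_rows(
  rows=[
    [0, 0, 0, 0.026, 0.003, 0, 0.2],
    [0, 0, 0, 0.051, 0.005, 0, 0.2],
    [0, 0, 0, 0.051, 0.005, 0.012, 0.2],
    [0, 0, 0, 0.051, 0.005, 0.024, 0.2],
    [0, 0, 0, 0.051, 0.005, 0.024, 0.2],
    [0, 0, 0, 0.051, 0.005, 0.026, 0.2],
  ],
)

```text
time: 11.95
eef_pos: [0.4983, -0.2976, 0.0992]
eef_rot: [180.0, -0.0, 97.8]
contact_force: [0.0, -0.4, -0.8]
finger_gap: 0.344
```

Run:
```python
from h import *;from plant import manip;import pickle
s=manip.observe();print(s['eef_pos'],s['eef_rot'],s['contact_force'])
P=pickle.load(open('p1.pkl','rb'))
p=manip.capture('side');cv2.imwrite('pics/side2.png',p['pixels'])
t=manip.capture('top')
a=cv2.resize(p['pixels'][90:190,200:330],None,fx=5,fy=5,interpolation=cv2.INTER_CUBIC)
b=cv2.resize(t['pixels'][110:210,300:400],None,fx=5,fy=5,interpolation=cv2.INTER_CUBIC)
cv2.imwrite('pics/c2.png',cv2.resize(np.hstack([a,b]),(800,348)))
```

```text
[ 0.49830414 -0.29756753  0.09915776] [ 1.79982224e+02 -4.62888366e-02  9.78126612e+01] [ 0.02436613 -0.35173529 -0.81243812]
```

View pics/c2.png

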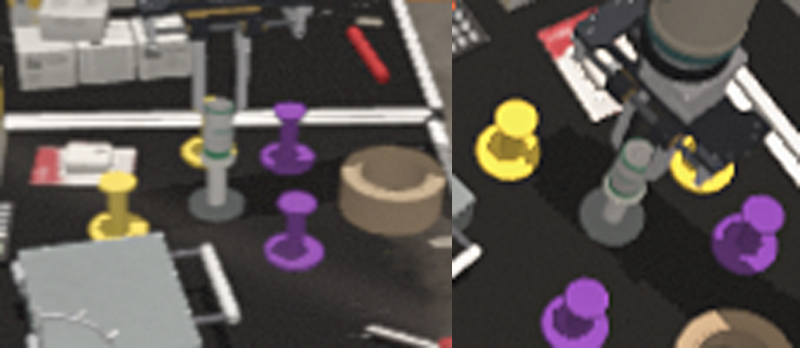

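Call:
send_rows(
  rows=[
    [0, 0, 0, 0, 0, 0.001, 0.2],
    [0, 0, 0, 0, 0, 0.002, 0.2],
    [0, 0, 0, 0, 0, 0.002, 0.2],
  ],
)

```text
time: 12.42
eef_pos: [0.4981, -0.2969, 0.0973]
eef_rot: [-180.0, -0.0, 97.9]
contact_force: [0.1, -0.2, -0.6]
finger_gap: 0.348
```

Call:
send_rows(
  rows=[
    [0, 0, 0, 0, 0, 0.001, 0.2],
    [0, 0, 0, 0, 0, 0.001, 0.2],
  ],
)

```text
time: 12.68
eef_pos: [0.4981, -0.2969, 0.0963]
eef_rot: [-180.0, -0.0, 97.9]
contact_force: [-0.2, -0.0, -0.1]
finger_gap: 0.349
```

Call:
send_rows(
  rows=[
    [0, 0, 0, 0, 0, 0.001, 0.2],
    [0, 0, 0, 0, 0, 0.001, 0.2],
  ],
)

```text
time: 12.92
eef_pos: [0.4984, -0.2969, 0.0957]
eef_rot: [180.0, -0.0, 97.9]
contact_force: [-0.3, 0.5, 2.6]
finger_gap: 0.345
```

Call:
send_rows(
  rows=[
    [0, 0, 0, 0, 0, 0, 0.38],
    [0, 0, 0, 0, 0, 0, 0.42],
    [0, 0, 0, 0, 0, 0, 0.5],
    [0, 0, 0, 0, 0, 0, 0.55],
    [0, 0, 0, 0, 0, 0, 0.6],
    [0, 0, 0, 0, 0, -0.02, 0.6],
    [0, 0, 0, 0, 0, -0.06, 0.6],
    [0, 0, 0, 0, 0, -0.12, 0.6],
  ],
)

```text
time: 13.92
eef_pos: [0.4974, -0.2966, 0.2168]
eef_rot: [-179.9, -0.1, 97.9]
contact_force: [0.6, -1.2, 0.5]
finger_gap: 0.599
```

```bash
python3 wl.py w8 battery pedestal light_case lid_bar;python3 - <<'E'
from h import *;from plant import manip
p=manip.capture('side')
for r in manip.recognise(p,'battery'):print(r)
t=manip.capture('top')
for r in manip.recognise(t,'battery'):print(r)
cv2.imwrite('pics/t3.png',t['pixels'])
a=cv2.resize(p['pixels'][90:190,200:330],None,fx=5,fy=5,interpolation=cv2.INTER_CUBIC)
w=cv2.imread('pics/w8.png')
cv2.imwrite('pics/c3.png',np.hstack([cv2.resize(a,(400,308)),cv2.resize(w,(400,308))]))
E
```

```text
13.925 [ 0.4974 -0.2966  0.2168] [-1.799e+02 -1.000e-01  9.790e+01] [64.0, 39.8, -62.2, 94.8, 37.3, 68.8, 1.0]
battery 0.95 [260.6 185.4  32.8  44.8] mask centroid [260.8 183.3]
pedestal 0.9 [209.5  87.2  50.2  49.1] mask centroid [210.   86.4]
pedestal 0.77 [253.8 245.2  46.   52.5] mask centroid [252.2 244.5]
pedestal 0.7 [189.9 225.8  46.7  52.3] mask centroid [185.6 222.2]
pedestal 0.63 [260.2 164.4  46.4  37.9] mask centroid [260.1 160.6]
light_case 0.58 [380.9  43.  185.3  85.9] mask centroid [386.3  37.9]
lid_bar 0.88 [378.8  38.7 176.9  77.4] mask centroid [388.   36.3]
{'box': [260.9, 126.4, 4.2, 17.3], 'conf': 0.47}
{'box': [354.7, 159.2, 9.8, 18.5], 'conf': 0.7}
```

View pics/c3.png

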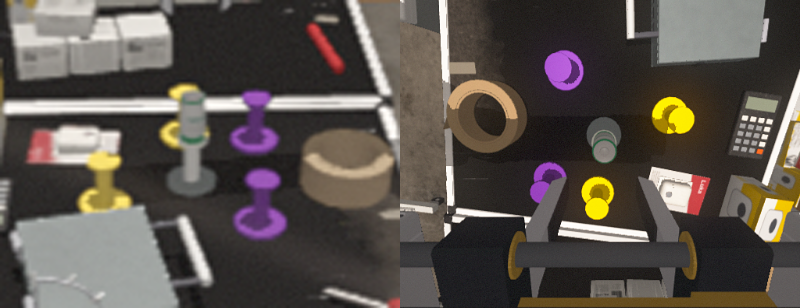

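```bash
python3 go.py .503 -.13 .24 98 3 .4
```

```text
14.38 [ 0.4974 -0.2968  0.2143] [-1.799e+02 -1.000e-01  9.790e+01] [64.0, 40.0, -62.0, 95.0, 37.5, 68.6, 0.8] F [-0.7 -0.1  0.7] gap 0.598
turn [-0.002, -0.002, -0.002] shift [0.1645, 0.0284, -0.0255] rows>= 2.8
[[-0.001, -0.001, -0.001, 0.055, 0.009, -0.008, 0.4], [-0.001, -0.001, -0.001, 0.11, 0.019, -0.017, 0.4], [-0.002, -0.002, -0.002, 0.165, 0.028, -0.025, 0.4]]
```

Call:
send_rows(
  rows=[
    [0, 0, 0, 0.01, 0.002, -0.025, 0.6],
    [0, 0, 0, 0.06, 0.01, -0.025, 0.5],
    [0, 0, 0, 0.115, 0.02, -0.025, 0.4],
    [0, 0, 0, 0.165, 0.028, -0.025, 0.4],
    [0, 0, 0, 0.165, 0.028, -0.025, 0.4],
    [0, 0, 0, 0.165, 0.028, -0.025, 0.4],
  ],
)

```text
time: 15.12
eef_pos: [0.503, -0.1304, 0.2399]
eef_rot: [-179.9, -0.0, 97.9]
contact_force: [-0.3, -0.0, -0.3]
finger_gap: 0.401
```

```bash
python3 wl.py w9 light_case lid_bar
```

```text
15.125 [ 0.503  -0.1304  0.2399] [-179.9   -0.    97.9] [52.2, 33.2, -64.2, 101.9, 32.6, 66.1, -14.5]
light_case 0.56 [360.2 116.  201.  177.6] mask centroid [351.2 123.8]
lid_bar 0.71 [339.8 127.2 157.6 154.9] mask centroid [348.7 126.8]
```

View pics/w9.png

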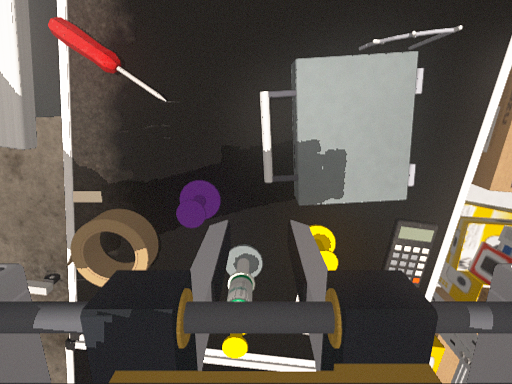

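Run:
```python
from h import *;import pickle
p,e=pickle.load(open('w9.pkl','rb'));im=p['pixels']
L=[]
for v in range(104,174,5):
    r=im[v,250:286].min(1).astype(int);k=np.where(r>150)[0]+250
    if len(k):L.append((k.mean(),v,len(k)))
L=np.array(L);print(L[:,2]);f=np.polyfit(L[:,1],L[:,0],1)
A=onplane(p,(np.polyval(f,93),93),.05,e);B=onplane(p,(np.polyval(f,181),181),.05,e)
d=A-B;yaw=np.degrees(np.arctan2(-d[0],d[1]));print('bar',A,B,'mid',(A+B)/2,np.linalg.norm(d),'yaw',yaw)
C=[onplane(p,q,.054,e)[:2] for q in((293,58),(418,53),(411,200),(297,206))]
print(np.round(C,4))
C=np.array(C);ed=lambda a,b:np.degrees(np.arctan2(*(C[b]-C[a])[::-1]));print('front/right edges',ed(3,0)-90,ed(2,1)-90,ed(0,1),ed(3,2))
```

```text
[9. 8. 9. 9. 8. 8. 8. 9. 8. 8. 1. 1. 1.]
bar [ 0.49634486 -0.03234259  0.05      ] [ 0.51911399 -0.14490595  0.05      ] mid [ 0.50772943 -0.08862427  0.05      ] 0.11484312452533631 yaw 11.435398491528934
[[ 0.5261  0.0124]
 [ 0.6753  0.0386]
 [ 0.718  -0.1437]
 [ 0.5634 -0.1739]]
front/right edges 11.333332301804475 13.20535776227797 9.970139025085391 11.04556186567413
```

```bash
python3 go.py .507 -.088 .1 100.7 4 .38
```

```text
15.28 [ 0.503  -0.1312  0.2399] [-1.799e+02 -1.000e-01  9.770e+01] [52.3, 33.2, -64.2, 101.9, 32.6, 66.1, -14.5] F [-0.1 -0.6  0.3] gap 0.399
turn [-0.001, -0.001, -0.052] shift [0.0421, 0.0099, 0.1399] rows>= 2.4
[[-0.0, -0.0, -0.013, 0.011, 0.002, 0.035, 0.38], [-0.0, -0.001, -0.026, 0.021, 0.005, 0.07, 0.38], [-0.001, -0.001, -0.039, 0.032, 0.007, 0.105, 0.38], [-0.001, -0.001, -0.052, 0.042, 0.01, 0.14, 0.38]]
```

Call:
send_rows(
  rows=[
    [0, 0, -0.015, 0.02, 0.005, 0.01, 0.37],
    [0, 0, -0.03, 0.042, 0.01, 0.04, 0.37],
    [0, 0, -0.05, 0.042, 0.01, 0.08, 0.37],
    [0, 0, -0.05, 0.042, 0.01, 0.12, 0.37],
    [0, 0, -0.05, 0.042, 0.01, 0.14, 0.37],
    [0, 0, -0.05, 0.042, 0.01, 0.14, 0.37],
  ],
)

```text
time: 16.02
eef_pos: [0.5068, -0.0871, 0.0996]
eef_rot: [-179.9, -0.1, 100.7]
contact_force: [0.1, 0.0, 0.1]
finger_gap: 0.37
```

```bash
python3 wl.py w10;python3 - <<'E'
from h import *;import pickle
p,e=pickle.load(open('w10.pkl','rb'));im=p['pixels']
R=Rn.from_euler('xyz',e[1],degrees=True)
g=im.min(2)
print('TCP',e[0]); c,s=np.cos(np.radians(10.7)),np.sin(np.radians(10.7))
for t in(.02,.05): print('pred bar px',proj(p,[.507-t*s,-.088+t*c,.05],e))
for v in range(40,220,12):
    r=g[v].astype(int);k=np.where(r>130)[0];k=k[(k>180)&(k<330)]
    if len(k):
        X=onplane(p,(k.mean(),v),.05,e);print(v,k.min(),k.max(),R.inv().apply(X-e[0]).round(4))
E
```

```text
16.025 [ 0.5068 -0.0871  0.0996] [-1.799e+02 -1.000e-01  1.007e+02] [41.5, 42.1, -55.4, 112.0, 45.2, 50.9, -27.4]
TCP [ 0.50676387 -0.0871002   0.09962876]
pred bar px [[258.029079   178.83446836]]
pred bar px [[257.9959169  144.58092628]]
100 299 329 [0.0853 0.0488 0.0497]
112 299 329 [0.0758 0.0489 0.0497]
124 305 329 [0.0661 0.05   0.0496]
136 251 329 [0.0562 0.0273 0.0497]
148 252 329 [0.0461 0.0329 0.0496]
160 252 329 [0.0357 0.0326 0.0496]
172 252 328 [0.0251 0.0329 0.0496]
184 252 329 [0.0143 0.0321 0.0496]
196 253 329 [0.0032 0.0294 0.0496]
208 253 329 [-0.0081  0.0295  0.0496]
```

Call:
send_rows(
  rows=[
    [0, 0, 0, 0, 0.001, 0.03, 0.37],
    [0, 0, 0, 0, 0.001, 0.065, 0.37],
    [0, 0, 0, 0, 0.001, 0.065, 0.37],
    [0, 0, 0, 0, 0.001, 0.065, 0.2],
    [0, 0, 0, 0, 0.001, 0.065, 0.1],
    [0, 0, 0, 0, 0.001, 0.065, 0.05],
    [0, 0, 0, 0, 0.001, 0.065, 0.05],
    [0, 0, 0, 0, 0.001, 0.065, 0.05],
  ],
  squeeze=20,
)

```text
time: 17.08
eef_pos: [0.5084, -0.0865, 0.0356]
eef_rot: [180.0, -0.0, 100.7]
contact_force: [0.3, 1.2, -0.4]
finger_gap: 0.05
```

```bash
python3 wl.py w11
python3 - <<'E'
from h import *;from plant import manip;import pickle
p=manip.capture('side');t=manip.capture('top')
s=manip.observe();print(s['finger_gap'],s['eef_pos'],s['contact_force'])
w=cv2.imread('pics/w11.png');w10=cv2.imread('pics/w10.png')
a=cv2.resize(p['pixels'][130:230,195:295],(400,400),interpolation=cv2.INTER_CUBIC)
pickle.dump(p,open('s11.pkl','wb'))
cv2.imwrite('pics/c4.png',np.hstack([a,np.vstack([cv2.resize(w[40:290,120:400],(400,300)),cv2.resize(w10[40:290,120:400],(400,300))])[:600]]) if 0 else np.vstack([np.hstack([a[:300],cv2.resize(w[40:250,110:390],(400,300))]),np.hstack([cv2.resize(w10[40:250,110:390],(400,300)),cv2.resize(t['pixels'][130:220,240:360],(400,300))])]))
E
```

```text
17.075 [ 0.5084 -0.0865  0.0356] [180.   -0.  100.7] [37.8, 46.9, -49.7, 114.5, 52.6, 44.5, -33.4]
0.04980035113448008 [ 0.50833315 -0.08638253  0.03546166] [-0.52528103 -1.17946324 -0.03071664]
```

View pics/c4.png

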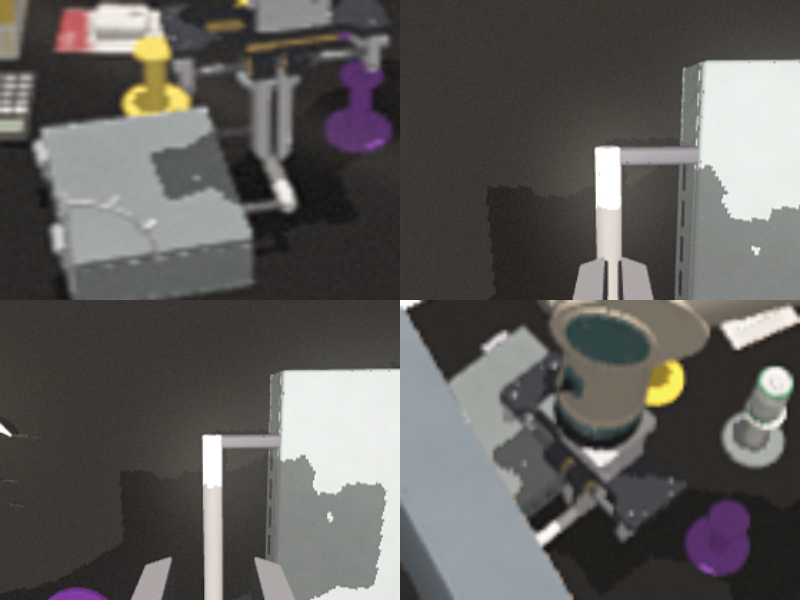

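Run:
```python
from h import *;import pickle
obs=[('w9',(265,93)),('w10',(258.4,134.5)),('w11',(255.6,142.9))]
from scipy.optimize import least_squares
V=[(pickle.load(open(n+'.pkl','rb')),uv) for n,uv in obs]
m=least_squares(lambda X:np.concatenate([proj(p,X,e)[0]-uv for (p,e),uv in V]),[.5,-.03,.05]);print(m.x,m.fun.round(1))
for z in(.03,.05):print([onplane(p,uv,z,e).round(4).tolist() for (p,e),uv in V])
w=V[2][0][0]['pixels']
for v in range(190,262,5): print(v,[int(x) for x in w[v,236:282:2].mean(1)])
```

```text
[ 0.49685107 -0.03148476  0.03859241] [-1.1 -0.2  0.2  0.2  0.4 -0. ]
[[0.4984, -0.031, 0.03], [0.4967, -0.032, 0.03], [0.4967, -0.0325, 0.03]]
[[0.4981, -0.0321, 0.05], [0.4965, -0.0305, 0.05], [0.4965, -0.0303, 0.05]]
190 [65, 69, 73, 70, 73, 61, 199, 207, 217, 217, 220, 220, 215, 209, 197, 71, 76, 75, 74, 73, 77, 73, 71]
195 [66, 63, 68, 71, 71, 60, 195, 209, 214, 219, 221, 218, 216, 206, 188, 66, 73, 75, 71, 73, 73, 70, 67]
200 [63, 66, 63, 64, 71, 58, 194, 202, 215, 220, 221, 218, 217, 206, 191, 69, 70, 68, 69, 69, 66, 67, 65]
205 [58, 63, 63, 63, 65, 54, 191, 204, 212, 218, 221, 215, 215, 203, 189, 66, 71, 67, 65, 69, 66, 61, 65]
210 [60, 58, 60, 64, 63, 52, 191, 206, 215, 218, 216, 215, 216, 204, 187, 61, 63, 61, 65, 65, 63, 65, 59]
215 [59, 54, 58, 57, 57, 54, 190, 202, 213, 219, 219, 217, 214, 203, 188, 57, 57, 60, 61, 61, 61, 58, 56]
220 [53, 56, 55, 55, 56, 48, 188, 181, 178, 217, 222, 214, 213, 202, 185, 154, 122, 52, 57, 55, 56, 58, 62]
225 [114, 158, 170, 170, 167, 170, 169, 169, 174, 51, 212, 214, 216, 141, 55, 172, 171, 168, 167, 171, 171, 173, 150]
230 [169, 171, 170, 169, 169, 167, 169, 169, 146, 52, 216, 217, 212, 139, 53, 166, 167, 167, 168, 167, 171, 170, 169]
235 [166, 164, 171, 166, 169, 165, 168, 171, 107, 52, 221, 217, 213, 144, 47, 165, 166, 167, 171, 166, 169, 169, 169]
240 [166, 165, 167, 168, 168, 167, 168, 169, 88, 47, 218, 218, 214, 138, 55, 165, 171, 167, 169, 168, 168, 166, 167]
245 [169, 167, 167, 166, 170, 169, 170, 169, 75, 46, 217, 215, 213, 139, 53, 144, 172, 167, 166, 168, 169, 168, 167]
250 [167, 165, 169, 166, 169, 167, 165, 174, 67, 47, 218, 216, 212, 174, 53, 102, 169, 166, 170, 168, 166, 168, 167]
255 [171, 166, 167, 170, 171, 168, 171, 173, 50, 46, 217, 215, 213, 170, 48, 81, 169, 168, 167, 165, 167, 169, 169]
260 [167, 169, 167, 171, 169, 169, 166, 173, 46, 34, 220, 216, 213, 209, 45, 45, 172, 169, 168, 166, 165, 168, 168]
```

Run:
```python
from h import *;import pickle
p,e=pickle.load(open('w11.pkl','rb'));R=Rn.from_euler('xyz',e[1],degrees=True)
for x in(.008,0,-.008):
  for z in(0,-.01,-.02,-.03): print(x,z,proj(p,e[0]+R.apply([[x,.0024,z],[x,.006,z]]),e).round(1).tolist())
```

```text
0.008 0 [[261.0, 209.0], [266.0, 209.0]]
0.008 -0.01 [[261.2, 213.7], [266.3, 213.7]]
0.008 -0.02 [[261.3, 218.8], [266.7, 218.8]]
0.008 -0.03 [[261.4, 224.5], [267.1, 224.5]]
0 0 [[261.0, 219.3], [265.9, 219.3]]
0 -0.01 [[261.1, 224.4], [266.2, 224.4]]
0 -0.02 [[261.3, 230.0], [266.6, 230.0]]
0 -0.03 [[261.4, 236.2], [267.1, 236.2]]
-0.008 0 [[261.0, 229.4], [265.8, 229.4]]
-0.008 -0.01 [[261.1, 234.9], [266.2, 234.9]]
-0.008 -0.02 [[261.2, 240.9], [266.5, 240.9]]
-0.008 -0.03 [[261.4, 247.6], [267.0, 247.6]]
```

Call:
send_rows(
  rows=[
    [0, 0, 0, 0, 0, 0, 0.37],
    [0, 0, 0, 0, 0, -0.005, 0.37],
    [0, 0, 0, 0, 0, -0.005, 0.37],
    [0, 0, 0, 0, 0, 0.008, 0.37],
    [0, 0, 0, 0, 0, 0.018, 0.37],
    [0, 0, 0, 0, 0, 0.018, 0.37],
  ],
)

```text
time: 17.98
eef_pos: [0.5074, -0.0863, 0.0163]
eef_rot: [-179.9, -0.1, 100.8]
contact_force: [-0.4, -0.7, 0.4]
finger_gap: 0.369
```

Call:
send_rows(
  rows=[
    [0, 0, 0, 0, 0, 0, 0.25],
    [0, 0, 0, 0, 0, 0, 0.1],
    [0, 0, 0, 0, 0, 0, 0.03],
    [0, 0, 0, 0, 0, 0, 0.03],
    [0, 0, 0, 0, 0, 0, 0.03],
  ],
)

```text
time: 18.6
eef_pos: [0.5067, -0.0868, 0.0175]
eef_rot: [-179.8, -0.0, 100.7]
contact_force: [-6.0, -0.7, 5.6]
finger_gap: 0.121
```

```bash
python3 wl.py w12;python3 - <<'E'
from h import *;import pickle
p,e=pickle.load(open('w12.pkl','rb'));w=p['pixels']
for v in range(200,270,6): print(v,[int(x) for x in w[v,236:282:2].mean(1)])
E
```

```text
18.6 [ 0.5067 -0.0868  0.0175] [-179.8   -0.   100.7] [36.8, 48.3, -48.1, 115.1, 54.8, 42.9, -35.1]
200 [65, 70, 74, 74, 68, 76, 106, 200, 208, 216, 221, 223, 222, 220, 214, 204, 112, 75, 77, 77, 75, 77, 74]
206 [61, 64, 63, 68, 73, 71, 79, 199, 205, 214, 219, 222, 219, 218, 213, 202, 109, 72, 74, 76, 71, 70, 70]
212 [61, 63, 63, 63, 64, 72, 74, 199, 207, 213, 218, 220, 220, 216, 209, 202, 110, 66, 65, 70, 69, 70, 67]
218 [56, 58, 58, 64, 64, 60, 51, 193, 207, 212, 217, 221, 220, 217, 210, 198, 105, 62, 65, 64, 66, 65, 63]
224 [163, 172, 170, 169, 169, 173, 67, 197, 205, 212, 216, 221, 220, 216, 210, 199, 106, 142, 171, 173, 169, 175, 173]
230 [167, 172, 168, 170, 170, 176, 58, 188, 202, 213, 218, 220, 217, 212, 211, 196, 90, 73, 170, 168, 172, 172, 173]
236 [167, 169, 169, 168, 170, 143, 54, 191, 201, 215, 215, 220, 218, 213, 209, 195, 86, 54, 170, 171, 171, 170, 168]
242 [168, 168, 170, 171, 173, 86, 56, 188, 205, 211, 215, 219, 218, 214, 209, 196, 87, 56, 161, 170, 167, 169, 173]
248 [170, 170, 169, 168, 176, 60, 57, 186, 199, 210, 214, 219, 218, 215, 208, 196, 74, 55, 98, 173, 169, 169, 167]
254 [167, 168, 169, 167, 153, 52, 53, 184, 202, 210, 216, 217, 217, 212, 206, 195, 86, 55, 45, 172, 168, 169, 168]
260 [167, 167, 167, 172, 93, 57, 51, 183, 200, 209, 216, 217, 220, 214, 209, 193, 100, 55, 50, 164, 166, 169, 168]
266 [168, 167, 171, 171, 70, 52, 45, 181, 204, 209, 217, 218, 216, 215, 208, 193, 98, 49, 51, 129, 171, 168, 167]
```

Call:
send_rows(
  rows=[
    [0, 0, 0, 0, 0, 0, 0.2],
    [0, 0, 0, 0, 0, 0.003, 0.3],
    [0, 0, 0, 0, 0, 0.006, 0.3],
    [0, 0, 0, 0, 0, 0.006, 0.1],
    [0, 0, 0, 0, 0, 0.006, 0.05],
    [0, 0, 0, 0, 0, 0.006, 0.05],
    [0, 0, 0, 0, 0, 0.006, 0.05],
  ],
  squeeze=20,
)

```text
time: 19.52
eef_pos: [0.5066, -0.0866, 0.0113]
eef_rot: [-179.8, -0.0, 100.7]
contact_force: [-5.5, -0.9, 1.9]
finger_gap: 0.115
```

Call:
send_rows(
  rows=[
    [0, 0, 0, 0, -0.001, -0.013, 0.05],
    [0, 0, 0, 0, 0.001, -0.026, 0.05],
    [0, 0, 0, 0, 0.003, -0.039, 0.05],
    [0, 0, 0, 0, 0.006, -0.052, 0.05],
    [0, 0, 0, 0, 0.01, -0.065, 0.05],
    [0, 0, 0, 0, 0.015, -0.077, 0.05],
    [0, 0, 0, 0, 0.021, -0.089, 0.05],
    [0, 0, 0, 0, 0.024, -0.095, 0.05],
  ],
)

```text
time: 20.52
eef_pos: [0.5308, -0.0819, 0.1076]
eef_rot: [-179.9, -0.0, 100.7]
contact_force: [-6.4, 0.5, 2.2]
finger_gap: 0.118
```

Call:
send_rows(
  rows=[
    [0, 0, 0, 0, 0.005, -0.012, 0.05],
    [0, 0, 0, 0, 0.013, -0.023, 0.05],
    [0, 0, 0, 0, 0.021, -0.033, 0.05],
    [0, 0, 0, 0, 0.03, -0.043, 0.05],
    [0, 0, 0, 0, 0.04, -0.052, 0.05],
    [0, 0, 0, 0, 0.05, -0.06, 0.05],
    [0, 0, 0, 0, 0.061, -0.067, 0.05],
    [0, 0, 0, 0, 0.067, -0.071, 0.05],
  ],
)

```text
time: 21.52
eef_pos: [0.5986, -0.0686, 0.1796]
eef_rot: [179.9, -0.0, 100.8]
contact_force: [-5.8, 1.9, 5.7]
finger_gap: 0.121
```

```bash
python3 wl.py w13 lid_bar battery
python3 - <<'E'
from h import *;from plant import manip;import pickle
s=manip.observe();print(s['time'],s['eef_pos'],s['contact_force'],s['finger_gap'])
p=manip.capture('side');pickle.dump(p,open('s13.pkl','wb'))
for l in('lid','lid_bar','battery','sensor','blister','carton'):print(l,[(np.round(r['box'],1).tolist(),round(r['conf'],2)) for r in manip.recognise(p,l)[:2]])
h=np.array([.694,-.053,.05]);c,sn=np.cos(np.radians(10.7)),np.sin(np.radians(10.7))
for th in(40,50,60,70):
    t=np.radians(th);m=h+.19*np.array([-np.cos(t)*c,-np.cos(t)*sn,np.sin(t)])
    print(th,m.round(3),'bar ends side px',proj(p,[m+.057*np.array([-sn,c,0]),m-.057*np.array([-sn,c,0])]).round(1).tolist(),'lid corners',proj(p,[h+.15*np.array([-np.cos(t)*c,-np.cos(t)*sn,np.sin(t)])+k*.095*np.array([-sn,c,0]) for k in(1,-1)]).round(1).tolist())
cv2.imwrite('pics/s13.png',cv2.resize(p['pixels'][60:260,150:350],(600,600),interpolation=cv2.INTER_CUBIC))
E
```

```text
21.525 [ 0.5986 -0.0686  0.1796] [179.9  -0.  100.8] [36.7, 42.7, -57.8, 94.0, 39.0, 65.7, -20.4]
lid_bar 0.93 [298.4 190.1 100.3 215.8] mask centroid [302.1 183. ]
battery 0.82 [131.9 354.4  24.2  37.9] mask centroid [133.3 357.4]
21.675 [ 0.59906588 -0.06848817  0.17974214] [-5.19287434  0.92268776  6.6706668 ] 0.11871184002853155
lid [([224.1, 162.0, 37.7, 62.8], 0.95)]
lid_bar [([224.2, 160.9, 37.8, 69.9], 0.89)]
battery [([261.4, 127.6, 8.9, 19.7], 0.62)]
sensor [([304.8, 234.8, 24.5, 15.0], 0.76)]
blister [([223.7, 137.2, 19.8, 8.3], 0.5)]
carton [([221.4, 340.6, 41.9, 65.3], 0.82)]
40 [ 0.551 -0.08   0.172] bar ends side px [[253.2, 152.0], [246.0, 133.2]] lid corners [[246.1, 167.0], [235.4, 135.0]]
50 [ 0.574 -0.076  0.196] bar ends side px [[245.7, 146.6], [239.0, 127.9]] lid corners [[240.0, 162.8], [229.9, 131.0]]
60 [ 0.601 -0.071  0.215] bar ends side px [[236.9, 142.4], [230.7, 123.8]] lid corners [[232.9, 159.7], [223.5, 127.9]]
70 [ 0.63  -0.065  0.229] bar ends side px [[226.8, 139.6], [221.3, 120.9]] lid corners [[224.9, 157.6], [216.3, 125.8]]
```

Run:
```python
from h import *;import pickle
for n in('w12','w13'):
    p,e=pickle.load(open(n+'.pkl','rb'));w=p['pixels'];R=Rn.from_euler('xyz',e[1],degrees=True)
    for v in range(90,222,8): print(n,v,[int(x) for x in w[v,236:290:3].mean(1)])
    for z in(-.02,-.03,-.04,-.05):print(z,'pred end',proj(p,e[0]+R.apply([.0565,0,z]),e).round(1).tolist(),'width',round(float(np.ptp(proj(p,e[0]+R.apply([[.03,-.006,z],[.03,.006,z]]),e)[:,0])),1))
s=pickle.load(open('s13.pkl','rb'))['pixels']
cv2.imwrite('pics/x.png',s)
print('side bar');
for v in range(118,150,3): print(v,[int(x) for x in s[v,216:262:2].mean(1)])
```

```text
w12 90 [56, 59, 55, 55, 54, 55, 54, 59, 59, 62, 58, 55, 55, 58, 59, 55, 53, 60]
w12 98 [52, 57, 59, 55, 52, 54, 58, 61, 55, 61, 61, 56, 53, 61, 58, 59, 56, 57]
w12 106 [60, 57, 59, 55, 60, 60, 61, 58, 60, 62, 60, 60, 60, 62, 57, 61, 65, 62]
w12 114 [63, 66, 62, 64, 64, 63, 62, 63, 65, 63, 60, 63, 61, 62, 67, 62, 60, 65]
w12 122 [63, 65, 66, 69, 66, 70, 68, 69, 68, 71, 69, 69, 69, 65, 66, 70, 67, 71]
w12 130 [66, 64, 67, 71, 68, 72, 70, 74, 76, 73, 75, 74, 77, 67, 73, 74, 69, 73]
w12 138 [72, 72, 74, 70, 76, 81, 77, 81, 79, 73, 78, 80, 79, 72, 70, 76, 78, 75]
w12 146 [76, 75, 81, 82, 138, 175, 193, 193, 184, 176, 156, 106, 106, 109, 105, 106, 106, 107]
w12 154 [77, 85, 82, 83, 237, 255, 255, 255, 255, 255, 255, 180, 180, 180, 178, 175, 175, 175]
w12 162 [82, 83, 86, 87, 228, 255, 255, 255, 255, 255, 255, 80, 86, 90, 89, 89, 85, 88]
w12 170 [84, 86, 88, 88, 217, 255, 255, 255, 255, 255, 255, 77, 92, 90, 83, 83, 79, 75]
w12 178 [71, 73, 79, 78, 161, 255, 255, 255, 255, 255, 255, 85, 81, 82, 81, 80, 78, 78]
w12 186 [68, 73, 74, 78, 144, 255, 255, 255, 255, 255, 255, 77, 81, 76, 77, 75, 7
[... 2858 characters left out ...]
 143, 122, 41, 39, 42, 42, 44, 42, 125, 197, 142, 141]
133 [165, 216, 214, 124, 132, 93, 138, 142, 128, 148, 122, 142, 123, 43, 42, 39, 44, 40, 130, 183, 121, 122, 138]
136 [156, 185, 120, 121, 88, 152, 227, 194, 144, 146, 145, 125, 50, 43, 42, 47, 44, 43, 45, 117, 180, 156, 126]
139 [137, 126, 122, 95, 88, 90, 145, 166, 207, 197, 232, 210, 37, 43, 43, 45, 44, 43, 43, 42, 41, 44, 133]
142 [130, 123, 113, 91, 91, 92, 159, 197, 197, 197, 194, 175, 95, 47, 44, 46, 44, 45, 42, 44, 43, 48, 132]
145 [121, 119, 91, 91, 92, 91, 90, 96, 134, 127, 87, 76, 52, 51, 49, 48, 48, 46, 46, 61, 151, 144, 139]
148 [119, 89, 88, 89, 90, 92, 90, 91, 118, 89, 72, 54, 59, 55, 56, 55, 52, 50, 48, 121, 109, 92, 131]
```

Call:
send_rows(
  rows=[
    [0, 0, 0, 0, 0, 0, 0.05],
    [0, 0, 0, 0, 0, 0, 0.05],
    [0, 0, 0, 0, 0, 0, 0.05],
    [0, 0, 0, 0, 0, 0, 0.05],
    [0, 0, 0, 0, 0, 0, 0.05],
    [0, 0, 0, 0, 0, 0, 0.05],
  ],
)

```text
time: 22.78
eef_pos: [0.5988, -0.0685, 0.1796]
eef_rot: [179.9, -0.1, 100.8]
contact_force: [-5.8, 1.5, 6.8]
finger_gap: 0.118
```

Run:
```python
from h import *;from plant import manip;import pickle
s=manip.observe();print(s['time'],s['eef_pos'],s['contact_force'],s['finger_gap'],np.abs(s['joint_velocities']).max())
e=(np.array(s['eef_pos']),s['eef_rot']);w=manip.capture('wrist');old=pickle.load(open('w13.pkl','rb'))[0]['pixels']
d=np.abs(w['pixels'].astype(int)-old).mean(2);print('wrist change',d.mean(),(d>30).mean())
t=manip.capture('top')
for l in('battery','pedestal'):
  for r in manip.recognise(t,l)[:6]:print(l,np.round(r['box'],1),round(r['conf'],2))
print('pred battery top-cam base/top',proj(t,[[.4975,-.2955,.07],[.4975,-.2955,.132]]).round(1).tolist())
p=manip.capture('side')
for r in manip.recognise(p,'battery'):print('side',np.round(r['box'],1))
print(proj(p,[[.4975,-.2955,.07],[.4975,-.2955,.132]]).round(1).tolist())
```

```text
22.775 [ 0.59877428 -0.06854672  0.17955713] [-5.82309172  1.4664715   6.76742351] 0.11799327663407373 0.09734192089002434
wrist change 3.7899915907118054 0.007120768229166667
battery [352.1 158.9  11.3  18.2] 0.47
pedestal [314.9 151.1  18.2  21.8] 0.87
pedestal [373.8 152.9  18.5  28.1] 0.84
pedestal [383.5 179.2  19.3  24.5] 0.76
pedestal [282.  167.8  54.7  53.7] 0.7
pedestal [337.3 200.4  17.   22.7] 0.68
pedestal [345.7 176.1  12.8  13.9] 0.58
pred battery top-cam base/top [[349.0, 163.1], [352.9, 154.0]]
side [261.2 128.2   2.8  19.7]
[[262.4, 134.1], [262.7, 120.0]]
```

```bash
python3 -c "
from plant import manip
print(manip.finish_job())"
```

```text
the job is handed in; nothing more can be done
None
```

I stood the battery on the grey-footed, white-topped pedestal and let go of it with the lid still shut. Then I lifted the lid by its bar and handed the job in at about 23 s (limit 61 s) with the gripper still holding it. No verdict is reported, so these are my own checks:

- **Battery:** the side and top cameras find it upright where I expected it, within a few pixels. It looked centred before and just after I let go, but I did not measure the offset from the pedestal's centre after that.
- **Lid:** the arm position gives about 60–62° and the bar's end in the side picture about 61°. Over the last second the wrist view and the force readings stayed steady.
- **Grip:** the fingers read about 11 mm open on the 12 mm bar.
- **Other things:** the carton and card pack show no visible shift in the side picture. The plug-in device was found there too, but I had no earlier side reading to compare it with, and the arm never came near it.

Three things did not go smoothly:
- **First grasp missed:** the fingers closed above the bar. The working grip needed the TCP about 24 mm lower, so the bar sits about 20 mm from the grasp point (limit 35 mm).
- **Steady push on the tool:** about 8–9 N, roughly outward from the hinge, remained at the end. I did not relieve it.
- **Last lid picture not viewed:** the picture limit was reached, so the final checks are from pixel values and detector boxes.

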